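# Try out the tamper on the shop's sprung tamping station

## Robot

A 6-joint arm with a two-finger parallel gripper is mounted at the origin on the work surface. World frame = base frame: x ahead of the robot, y to its left, z up, the work surface at z = 0. Lengths are in m, angles in rad, forces in N, time in s.
With the tool pointing down it reaches from about 0.325 to 0.775 m from the base axis. Payload 5.5 kg.
Tool frame: the origin (TCP) lies at the very end of the fingers, on their centre line; the grasp point (between the pads) lies 19 mm behind it (grip_depth is the distance from the TCP to the grasp point, in m); z points along the fingers, y is the direction in which the jaws open and shut (so a half turn about z gives the same grasp; the last joint's range is limited). The gripper opens to 85 mm and grips with 20 to 120 N. Pads are 22 mm wide; open, the fingers measure 114 mm over their backs; the gripper's body (76 mm by 85 mm) begins 54 mm behind the grasp point. The pads swing forward as they close: fully open they stand 13 mm farther back than shut.
Start: joints at [1.156, 0.091, 1.231, -0, 1.82, -0.057], TCP at [0.21, 0.562, 0.231] pointing down, gripper open.
Joint ranges: [-2.87, 2.87], [-0.86, 2.18], [0.17, 2.46], [-1.51, 4.65], [0.06, 2.69], [-2.65, 2.65]. Speed limits (rad/s): [2.57, 2.57, 3.01, 3.14, 3.14, 3.14].

## Interface

Orientations are given as a unit quaternion [x, y, z, w].
In Python, from workcell import get_obs, snapshot, hand_in, outline_of, mark_of, grip_depth gives the robot as it stands.
- The arm moves only by the tool play_rows, never from a script. Its argument "commands" is a list of rows, each an object of numbers: "ax", "ay", "az": the turn, a rotation vector about the tool's x, y, z each as a share of pi/4 rad, from -1 to 1; "dx", "dy", "dz": the shift along the tool's x, y, z each as a share of 50 cm, from -1 to 1; "claw": the closure, from 0 (fully open) to 1 (shut). In form: [{"ax": .., "ay": .., "az": .., "dx": .., "dy": .., "dz": .., "claw": ..}, ...]. A call has 1 to 8 rows; each row is the pose to reach, as a shift and turn from the pose commanded when the call began, along the tool's axes at that moment; what a row does not reach only later rows make up. A row lasts 1/12 s, in which the tool goes at most 41.7 mm and 7.16 degrees, less where a joint would pass 70% of its speed; a pose out of reach is approached as far as the arm can. A call with a number of a shift or a turn outside -1 to 1 is refused whole. A call with a gripper value outside its range is refused whole. The fingers move at their own pace and stop on an object; "newtons" is the grip in N (left out, the last holds). Time passes only in rows, so rows that repeat a pose let the fingers close. It gives the time, the measured TCP pose, the force and the opening at its end, in the units of the state.
- get_obs(): the state, without advancing time (a new reading comes with each control period).
- snapshot(name): name is "scene" or "top" or "wrist"; returns a dict with "color" (420x560x3 uint8, red, green, blue), "K" (3x3 intrinsics, pixels), "R" (3x3) and "t" (3): a world point X has camera coordinates R X + t; the wrist camera has in their place "mount" (4x4, takes a point from camera to tool coordinates, whose origin is the TCP and whose axes are the flange's). Camera axes: x right, y down, z forward; pixel columns grow to the right and rows downward; lengths in m; the calibration is good to about 2 mm. A picture is of the moment at which its call begins: read the wrist's pose just before it. There is no depth.
- hand_in(): hands the job in, once; it reports no verdict.
Trained networks look in a picture, given as the dict that the camera call returned (one of the last four; its "shot" number tells which), for a name from the list of things; names that differ only in an ending like _2 or _b are one class to them, and where a whole thing is asked for, a point or a joint stands for the part that bears it (a point fixed in the world has none). Each returns a list of dicts, best first, with "score" (0 to 1); they miss things now and then, are a little off and sometimes report something else, mostly with a low value. They report only what shows in the picture. A call takes as long as a camera call. They do not tell look-alikes from the thing itself.
- outline_of(query, picture): "pixels" (420x560 bool, what is visible of it).
- mark_of(query, picture): "location" ([x, y, z] in m, in world coordinates, good to about 4 mm: a listed point, or the origin of a listed thing).
The state is a dict: "time": time; "q": joint angles; "dq": joint speeds; "tau": joint torques, N m; "tool_pos": TCP position; "tcp_rot": TCP orientation; "contact_force": force on the tool from outside, world axes, zero at the start; "torque": the same for the moment, N m; "grip_width": finger opening in m.
Only numpy, scipy, OpenCV 4.12 (cv2) and the standard library are available. Lean on these libraries where they do the work, as an engineer would, in place of code of your own. Each camera call takes 0.05 s, during which the arm holds its last target.

## Task

Push the cardboard packing disc off the far edge of the tamping station so that it drops into the waste bin below, then take the straight-handled tamper (not the ball-handled one) from the sloping rest and press the sprung plate in the well squarely down with it until the plate bottoms out level, holding it there for a good second. Then lift it out and leave the tamper standing upright on the round rubber mat, wholly on it, and leave the ball-handled tamper, the milk pitcher and the shaker tin undisturbed.

Things in the scene. Friction and masses are not known exactly. Their poses are not given: they have to be found in the camera images.
- station: Fixed tamping station: dark wooden block with a dark steel deck, 150 x 150 mm, deck top 100 mm above the table. Origin: centre of its underside; the body's +x points to its far edge, where the bin stands. A round vertical well, 70 mm in diameter, is in the middle of the deck (on the origin's axis).
- plate: Round steel plate, 67 mm in diameter, 6 mm thick, in the station's well. Origin: centre of its upper face, z normal to it. Unpressed it is level, 10 mm below the deck's top; it goes straight down 12 mm to its stop, against a spring (4 N to start, 12 N at the stop). It also rocks up to 7 degrees any way on soft springs (1.5 Nm/rad), taking the slant of what presses it.
- plunger (a joint): How far the plate is pressed down, in m: 0 up, 0.012 at the stop.
- bin: Fixed open black waste bin, 160 (its x) x 170 (its y) mm outside, 60 mm high, walls and floor 4 mm; it stands on the table against the station's far (+x) side, 40 mm below the deck's top. Origin: centre of its underside; axes as the station's.
- disc_center (a point): Centre of the loose round cardboard packing disc, 96 mm in diameter, 12 mm thick, 50 g or so; at the start it lies flat on the deck, over the well.
- rest: Fixed sloping rest, 220 mm wide (its y): a wooden board tilted 30 degrees, rising to its +x (away from the robot). Its upper face passes through the point 62 mm above the origin (origin: on the table, under the face's centre). Two tampers stand on the face, square to it, so their axes lean 30 degrees from vertical towards the rest's -x; the places are at y = -60 and +60 mm, either tamper in either place. Two pins, 14 mm high, below each base hold it.
- tamper_center (a point): The straight-handled tamper to use, 100 mm tall: this point lies on its axis half-way up (50 mm from its flat face); z runs along the axis from the face to the handle's end. Steel base 58 mm in diameter, 22 mm thick; thin neck; black round handle 30 mm in diameter from 34 to 100 mm above the face. About 0.35 kg, its centre of mass about 20 mm above the face.
- ball_tamper_center (a point): Bystander: the other tamper, same base, but with a black ball of 44 mm as a handle, 74 mm tall. The point lies on its axis half-way up (37 mm from its face); z along the axis.
- mat_top (a point): Centre of the upper face of the fixed round black rubber mat, 130 mm in diameter, 6 mm thick, on the table.
- pitcher_center (a point): Bystander: loose steel milk pitcher, 90 mm in diameter, 110 mm high, with a side handle to 70 mm from its axis. The point lies on its axis half-way up; z up.
- shaker_center (a point): Bystander: loose tall steel shaker tin, 86 mm across the rim, 170 mm high. The point lies on its axis half-way up; z up.
Things that resemble listed ones, but are neither listed nor needed, are in the scene too. There is more than one size of the part that bears disc_center; the job needs the largest.

How it is judged:
On the way, in this order (a step that is already met when the one before it is completed fails the run):
1. the packing disc is in the waste bin (x of disc_center in the frame of bin between -0.08 and 0.08 m and y of disc_center in the frame of bin between -0.085 and 0.085 m and height (world z) of disc_center below 0.06 m), for 0.2 s.
2. the straight-handled tamper presses the plate to its stop (at least 10.5 of its 12 mm), the plate within 3.5 degrees of level, for 0.5 s (value of joint plunger above 0.0105 m and angle between plate's own z axis and vertical below 0.061 rad and contact force between tamper and plate above 5 N), for 0.5 s.
At the end, for the whole second after the job is handed in: The disc lies in the bin (its centre within the bin's outline and lower than the rim); the plate has sprung back up (within 2 mm); the straight-handled tamper stands on its face, upright within 3.4 degrees and at rest, on the mat with its axis within 37 mm of the mat's centre (all of step 1 and value of joint plunger below 0.002 m and angle between tamper_center's own z axis and vertical below 0.06 rad and horizontal distance between tamper_center and mat_top below 0.037 m and height (world z) of tamper_center between 0.052 and 0.06 m and linear speed of tamper below 0.02 m/s); the robot touches nothing.
It fails at once if the ball-handled tamper is moved more than 20 mm (distance of ball_tamper_center from where it was at the start of the episode above 0.02 m).
It fails at once if the pitcher is moved more than 20 mm or tipped (distance of pitcher_center from where it was at the start of the episode above 0.02 m or angle between pitcher_center's own z axis and vertical above 0.3 rad).
It fails at once if the shaker tin is moved more than 20 mm or tipped (distance of shaker_center from where it was at the start of the episode above 0.02 m or angle between shaker_center's own z axis and vertical above 0.3 rad).
It also fails if it takes over 72 s, if anything falls off the work surface, if the arm or the gripper's body presses on something with over 40 N, if the wrist force passes 120 N, or if a joint passes its speed limit or range.

## Working session

There is one attempt and no reset: what is moved stays moved. The work goes in short steps, Python scripts to look and compute and a tool call to move; the robot and the scene stay as the last step left them, time stands still between calls to the robot, and variables do not carry over. Pictures are saved under pics/ and viewed, and the job is handed in when it is done.

Besides the shell and the picture viewer there is one more tool, called after "Call:" as name(argument=value, ...) on one line, values as JSON. play_rows: Moves the arm, as the interface text tells. Its arguments: {"type":"object","properties":{"commands":{"type":"array"},"newtons":{"type":"number"}},"required":["commands"]}

```bash
mkdir -p pics; ls; cat > h.py <<'E'
import numpy as np,cv2
from workcell import *
from scipy.spatial.transform import Rotation as Ro
def save(n,p,f=None):
    c=cv2.cvtColor(p["color"],cv2.COLOR_RGB2BGR)
    if f: 
        x,y,w,h=f; c=cv2.resize(c[y:y+h,x:x+w],None,fx=min(800/w,600/h),fy=min(800/w,600/h),interpolation=cv2.INTER_CUBIC)
    cv2.imwrite("pics/"+n+".png",c)
def proj(p,X):
    X=np.atleast_2d(X); c=X@np.array(p["R"]).T+np.array(p["t"]); u=c@np.array(p["K"]).T
    return u[:,:2]/u[:,2:]
def rt(o):
    return Ro.from_quat(o["tcp_rot"]),np.array(o["tool_pos"])
E
python3 - <<'E'
from h import *
print(get_obs(), grip_depth)
a=snapshot("scene");save("s0",a)
b=snapshot("top");save("t0",b)
for n in ["station","plate","bin","disc_center","rest","tamper_center","ball_tamper_center","mat_top","pitcher_center","shaker_center"]:
    for k,p in(("scene",a),("top",b)):
        print(n,k,[(np.round(d["location"],4).tolist(),round(d["score"],2)) for d in mark_of(n,p)[:4]])
print(a["t"],a["R"],b["t"],b["R"])
E
```

```text
pics
{'time': 0.0, 'q': array([ 1.15625502e+00,  9.18681511e-02,  1.23188436e+00,  7.57395472e-08,
        1.81979451e+00, -5.67012946e-02]), 'dq': array([-4.18141250e-04, -1.28114412e-03, -1.22279183e-03, -4.42589295e-04,
        9.10323720e-05, -1.87303758e-03]), 'tau': array([-1.99850465e-04, -4.58740103e+01, -4.18018627e+01, -1.54889290e-04,
        1.19873902e-02,  1.08907724e-05]), 'tool_pos': array([0.2100406 , 0.56173587, 0.23014616]), 'tcp_rot': array([ 1.77966828e-01,  9.84036002e-01, -9.50177577e-04, -2.28157067e-04]), 'contact_force': array([ 0.02682674, -0.37723059,  0.0830209 ]), 'torque': array([ 0.02802881,  0.00557175, -0.00988911]), 'grip_width': 0.08543030289988673} 0.0187
station scene [([0.4985, 0.2552, 0.0013], 0.81)]
station top [([0.5045, 0.2581, 0.0015], 0.92), ([0.5153, -0.2015, 0.1082], 0.42), ([0.4499, -0.0497, 0.0824], 0.34)]
plate scene []
plate top [([0.5089, -0.3235, 0.0968], 0.37)]
bin scene [([0.6547, 0.233, -0.0031], 0.62)]
bin top [([0.6584, 0.2282, 0.0019], 0.92)]
disc_center scene [([0.4661, 0.4089, 0.0058], 0.94), ([0.4953, 0.2555, 0.1049], 0.91
[... 637 characters left out ...]
.69)]
mat_top scene [([0.6333, -0.0245, 0.008], 0.66)]
mat_top top [([0.6301, -0.0273, 0.007], 0.65)]
pitcher_center scene [([0.403, 0.0574, 0.0537], 0.57)]
pitcher_center top [([0.4021, 0.0618, 0.052], 0.66)]
shaker_center scene [([0.4445, -0.0538, 0.0862], 0.94)]
shaker_center top [([0.4469, -0.0518, 0.0811], 0.56)]
[ 0.29071693 -0.32544282  1.18932212] [[-6.09595957e-01  7.92712286e-01  4.27769156e-05]
 [ 6.56267902e-01  5.04700457e-01 -5.60883134e-01]
 [-4.44640540e-01 -3.41884017e-01 -8.27894986e-01]] [0.06235822 0.53716412 1.00502588] [[-3.98496391e-03 -9.99992012e-01  3.10229197e-04]
 [-9.99020465e-01  3.96741966e-03 -4.40723345e-02]
 [ 4.40707516e-02 -4.85551978e-04 -9.99028294e-01]]
```

View pics/s0.png

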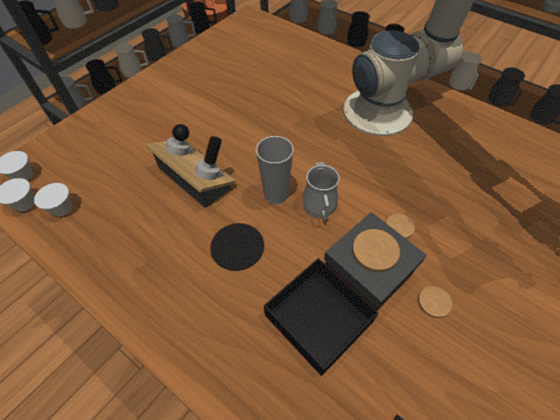

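View pics/t0.png

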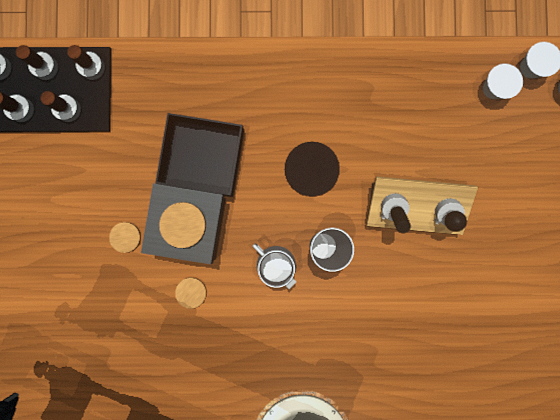

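The scene view shows the disc on the deck at (376,250), with two smaller discs on the table at (400,225) and (435,301). It also shows the straight tamper at (210,158), the ball tamper at (180,138), the mat at (237,246), the shaker at (275,170) and the pitcher at (321,192). Next I'll refine the poses with silhouette fits and take enlarged crops.

```bash
cat > fit.py <<'E'
from h import *
from scipy.optimize import minimize
def hullmask(p,pts,S=4):
    m=np.zeros((420*S,560*S),np.uint8)
    h=cv2.convexHull(((proj(p,pts)+.5)*S).astype(np.float32)).round().astype(np.int32)
    cv2.fillConvexPoly(m,h,1); return m
def render(p,parts):
    m=np.zeros((1680,2240),np.uint8)
    for q in parts: m|=hullmask(p,q)
    return cv2.resize(m.astype(np.float32),(560,420),interpolation=cv2.INTER_AREA)
A=np.linspace(0,2*np.pi,48,endpoint=False)
def cyl(r,z0,z1): return np.vstack([np.c_[r*np.cos(A),r*np.sin(A),0*A+z] for z in(z0,z1)])
def box(x0,x1,y0,y1,z0,z1): return np.array([[x,y,z] for x in(x0,x1) for y in(y0,y1) for z in(z0,z1)])
def cost(parts,views):
    c=0
    for p,m in views:
        r=render(p,parts); c+=np.abs(r-m).sum()/m.sum()
    return c
def fit(f,x0,st,views):
    g=lambda s: cost(f(np.array(x0)+np.array(st)*s),views)
    best=minimize(g,np.zeros(len(x0)),method="Powell",options=dict(maxiter=8,xtol=.02))
    return np.array(x0)+np.array(st)*best.x,best.fun
def rz(a): return Ro.from_euler("z",a).as_matrix()
E
cat > r1.py <<'E'
from fit import *
a=snapshot("scene");b=snapshot("top")
V=lambda n:[(p,outline_of(n,p)[0]["pixels"].astype(np.float32)) for p in(a,b)]
save("c_tamp",a,(140,110,110,100)); save("c_disc",b,(90,170,180,140))
def best(n,X):
    o=[]
    for p in(a,b):
        c=outline_of(n,p); u=proj(p,X)[0]
        c=[k for k in c if np.linalg.norm(np.argwhere(k["pixels"]).mean(0)[::-1]-u)<20]
        if c:o.append((p,c[0]["pixels"].astype(np.float32)))
        else: print("miss",n)
    return o
st=lambda s:[box(-.075,.075,-.075,.075,0,.1)@rz(s[2]).T+[s[0],s[1],0]]
v=best("station",[.5,.256,.06])
# mask may exclude disc: add disc
vd=best("disc_center",[.497,.256,.106])
def stp(s): return st(s)+[cyl(.048,.1,.112)+[s[3],s[4],0]]
vv=[(p,np.maximum(m,n)) for (p,m),(q,n) in zip(v,vd)]
# ignore occlusion by bin in scene: use top + scene
for w in (vv,vv[1:]):
    print("station",fit(stp,[.5,.256,-.165,.497,.256],[.01,.01,.1,.01,.01],w))
for w in (vd,vd[:1],vd[1:]): print("disc",fit(lambda s:[cyl(.048,.1,.112)+[s[0],s[1],0]],[.497,.256],[.01,.01],w))
vm=best("mat_top",[.632,-.026,.006])
for w in(vm,vm[:1],vm[1:]): print("mat",fit(lambda s:[cyl(.065,0,.006)+[s[0],s[1],0]],[.632,-.026],[.01,.01],w))
vb=best("bin",[.656,.231,.03])
print("bin",fit(lambda s:[box(-.08,.08,-.085,.085,0,.06)@rz(s[2]).T+[s[0],s[1],0]],[.656,.231,-.165],[.01,.01,.1],vb))
def tm(s):
    R=(Ro.from_euler("z",s[3])*Ro.from_euler("y",-s[4])).as_matrix()
    return [q@R.T+s[:3] for q in (cyl(.029,-.05,-.028),cyl(.008,-.03,-.01),cyl(.015,-.016,.05))]
vt=best("tamper_center",[.512,-.2,.107])
print("tamper",fit(tm,[.512,-.2,.107,-.08,.52],[.01,.01,.01,.1,.1],vt))
def bt(s):
    R=(Ro.from_euler("z",s[3])*Ro.from_euler("y",-s[4])).as_matrix()
    t=np.linspace(-.022,.022,9)
    return [q@R.T+s[:3] for q in (cyl(.029,-.037,-.015),cyl(.008,-.02,0),np.vstack([cyl(np.sqrt(.022**2-k*k)+1e-6,.015+k,.015+k) for k in t]))]
vq=best("ball_tamper_center",[.51,-.32,.095])
print("ball",fit(bt,[.51,-.32,.095,-.08,.52],[.01,.01,.01,.1,.1],vq))
for n,X,r0,h,rt_ in(("shaker_center",[.446,-.053,.083],.03,.17,.043),):
    vs=best(n,X); print("shaker",fit(lambda s:[np.vstack([cyl(s[2],0,0),cyl(.043,.17,.17)])+[s[0],s[1],0]],[.446,-.053,.03],[.01,.01,.005],vs))
vp=best("pitcher_center",[.403,.06,.055])
print("pitcher",fit(lambda s:[cyl(.045,0,.05)+[s[0],s[1],0],cyl(.04,.05,.11)+[s[0],s[1],0]],[.403,.06],[.01,.01],vp))
E
time python3 r1.py
```

```text
station (array([ 0.5006847 ,  0.2595049 , -0.15648128,  0.497     ,  0.256     ]), np.float32(0.19403706))
station (array([ 0.50031886,  0.25973379, -0.16061179,  0.497     ,  0.256     ]), np.float32(0.0382406))
disc (array([0.49759884, 0.25624907]), np.float32(0.08692026))
disc (array([0.49756964, 0.2573244 ]), np.float32(0.032673113))
disc (array([0.49707527, 0.25571059]), np.float32(0.047997236))
mat (array([ 0.62873404, -0.02608072]), np.float32(0.09320894))
mat (array([ 0.62923049, -0.02434422]), np.float32(0.049373433))
mat (array([ 0.62858695, -0.02625711]), np.float32(0.035164542))
bin (array([ 0.65655182,  0.2302889 , -0.16827251]), np.float32(0.059828814))
miss tamper_center
tamper (array([ 0.51667821, -0.19667361,  0.10598846, -0.18166529,  0.48636111]), np.float32(0.07693015))
ball (array([ 0.50947104, -0.31915235,  0.09275502, -0.16092808,  0.52037904]), np.float32(0.12899841))
shaker (array([ 0.44887969, -0.0493297 ,  0.03045626]), np.float32(0.086456485))
pitcher (array([0.40382467, 0.05921463]), np.float32(0.2032963))
real	0m29.715s
user	0m31.293s
sys	0m4.971s
```

View pics/c_tamp.png

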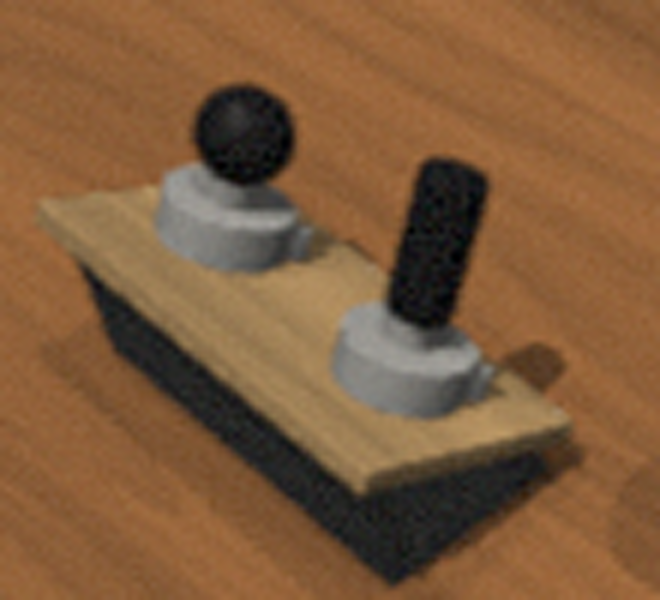

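View pics/c_disc.png

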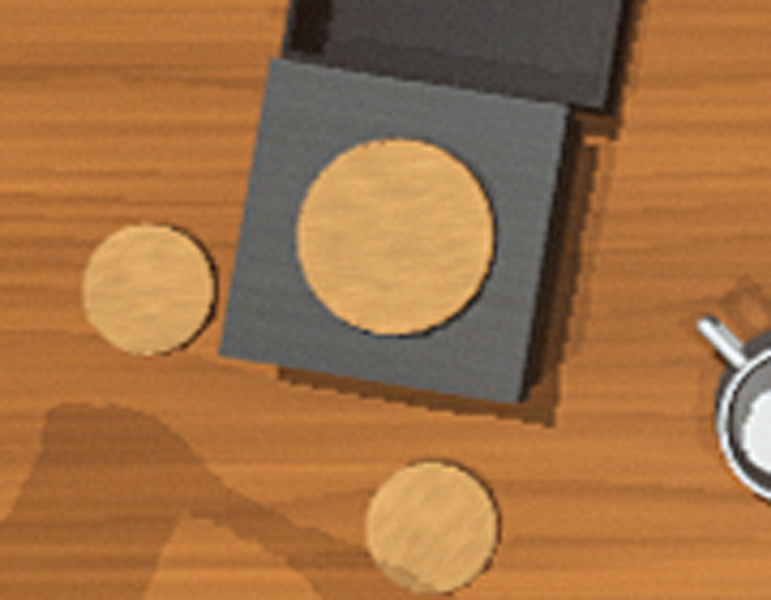

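Largest is the disc on the deck, at crop (395,237). It is about 96 mm across, against about 65 mm for the table discs at crop (148,290) and (432,527), and it lies over the well. The straight-handled tamper is the cylinder handle at crop (440,240); the other, at crop (245,130), is the ball tamper.

```bash
cat >> h.py <<'E'
def go(pos,R,o=None):
    o=o or get_obs(); Rc,p=rt(o)
    d=Rc.inv().apply(np.array(pos)-p)/.5
    a=(Rc.inv()*R).as_rotvec()/(np.pi/4)
    print("d",np.round(d,4),"a",np.round(a,4),"rows>=",round(max(np.linalg.norm(d)*.5/.0417,np.linalg.norm(a)*45/7.16),1))
def down(yaw): # tool z down, tool x at world yaw
    c,s=np.cos(yaw),np.sin(yaw)
    return Ro.from_matrix(np.array([[c,s,0],[s,-c,0],[0,0,-1]]))
E
python3 - <<'E'
from h import *
o=get_obs(); R,p=rt(o); print(R.as_matrix().round(3))
for y in(-.162,-.162+np.pi):
    go([.4136,.2702,.20],down(y))
print(snapshot("wrist")["mount"].round(3))
E
```

```text
[[-0.937  0.35  -0.   ]
 [ 0.35   0.937  0.   ]
 [ 0.     0.    -1.   ]]
d [-0.5856 -0.4042  0.0625] a [-1.0000e-04 -0.0000e+00  3.7507e+00] rows>= 23.6
d [-0.5856 -0.4042  0.0625] a [ 0.     -0.     -0.2493] rows>= 8.6
[[ 0.    -0.954 -0.299  0.075]
 [ 1.     0.     0.     0.   ]
 [-0.    -0.299  0.954 -0.142]
 [ 0.     0.     0.     1.   ]]
```

Call:
play_rows(commands=[{"dx": -0.5856, "dy": -0.4042, "dz": 0.0625, "az": -0.2493, "claw": 0.5}, {"dx": -0.5856, "dy": -0.4042, "dz": 0.0625, "az": -0.2493, "claw": 0.5}, {"dx": -0.5856, "dy": -0.4042, "dz": 0.0625, "az": -0.2493, "claw": 0.5}, {"dx": -0.5856, "dy": -0.4042, "dz": 0.0625, "az": -0.2493, "claw": 0.5}, {"dx": -0.5856, "dy": -0.4042, "dz": 0.0625, "az": -0.2493, "claw": 0.5}, {"dx": -0.5856, "dy": -0.4042, "dz": 0.0625, "az": -0.2493, "claw": 0.5}, {"dx": -0.5856, "dy": -0.4042, "dz": 0.0625, "az": -0.2493, "claw": 0.5}, {"dx": -0.5856, "dy": -0.4042, "dz": 0.0625, "az": -0.2493, "claw": 0.5}], newtons=40)

```text
$.commands[0]: bad value
```

```bash
python3 - <<'E'
from h import *
print(get_obs()["grip_width"],get_obs()["q"])
go([.4136,.2702,.102],down(-.162+np.pi))
E
```

```text
0.08547893367759807 [ 1.15630381e+00  9.10809187e-02  1.23072786e+00  2.48496717e-05
  1.81978332e+00 -5.67256805e-02]
d [-0.5856 -0.4042  0.2585] a [ 0.     -0.     -0.2493] rows>= 9.1
```

Call:
play_rows(commands=[{"ax": 0, "ay": 0, "az": -0.25, "dx": -0.585, "dy": -0.405, "dz": 0.06, "claw": 0.5}, {"ax": 0, "ay": 0, "az": -0.25, "dx": -0.585, "dy": -0.405, "dz": 0.06, "claw": 0.5}, {"ax": 0, "ay": 0, "az": -0.25, "dx": -0.585, "dy": -0.405, "dz": 0.06, "claw": 0.5}, {"ax": 0, "ay": 0, "az": -0.25, "dx": -0.585, "dy": -0.405, "dz": 0.06, "claw": 0.5}, {"ax": 0, "ay": 0, "az": -0.25, "dx": -0.585, "dy": -0.405, "dz": 0.06, "claw": 0.5}, {"ax": 0, "ay": 0, "az": -0.25, "dx": -0.585, "dy": -0.405, "dz": 0.06, "claw": 0.5}, {"ax": 0, "ay": 0, "az": -0.25, "dx": -0.585, "dy": -0.405, "dz": 0.06, "claw": 0.5}, {"ax": 0, "ay": 0, "az": -0.25, "dx": -0.585, "dy": -0.405, "dz": 0.06, "claw": 0.5}], newtons=40)

```text
time: 2.72
tool_pos: [0.4, 0.2881, 0.2034]
tcp_rot: [0.08, 0.997, 0.0, 0.0]
contact_force: [0.5, 1.1, 0.3]
grip_width: 0.0425
```

```bash
python3 - <<'E'
from h import *
print(get_obs()["grip_width"],get_obs()["q"])
go([.4136,.2702,.102],down(-.162+np.pi))
E
```

```text
0.04250224003646153 [ 5.55094846e-01 -2.02456581e-01  1.56271769e+00 -1.74572102e-05
  1.78048504e+00 -8.54551475e-01]
d [-0.0324 -0.031   0.2029] a [0.0007 0.0008 0.0011] rows>= 2.5
```

Call:
play_rows(commands=[{"ax": 0, "ay": 0, "az": 0, "dx": -0.032, "dy": -0.031, "dz": 0.1, "claw": 0.5}, {"ax": 0, "ay": 0, "az": 0, "dx": -0.032, "dy": -0.031, "dz": 0.16, "claw": 0.5}, {"ax": 0, "ay": 0, "az": 0, "dx": -0.032, "dy": -0.031, "dz": 0.19, "claw": 0.5}, {"ax": 0, "ay": 0, "az": 0, "dx": -0.032, "dy": -0.031, "dz": 0.2, "claw": 0.5}, {"ax": 0, "ay": 0, "az": 0, "dx": -0.032, "dy": -0.031, "dz": 0.2, "claw": 0.5}])

```text
time: 3.13
tool_pos: [0.4119, 0.2715, 0.102]
tcp_rot: [0.081, 0.997, -0.001, -0.001]
contact_force: [-0.1, -0.0, 0.5]
grip_width: 0.0427
```

```bash
python3 - <<'E'
from h import *
o=get_obs();print(o["tool_pos"])
go([.4136,.2702,.102],down(-.162+np.pi))
b=snapshot("wrist");save("w1",b)
E
```

```text
[0.41193035 0.2715028  0.10195944]
d [-0.0037 -0.002  -0.0001] a [-0.0022 -0.0029  0.0004] rows>= 0.1
```

View pics/w1.png

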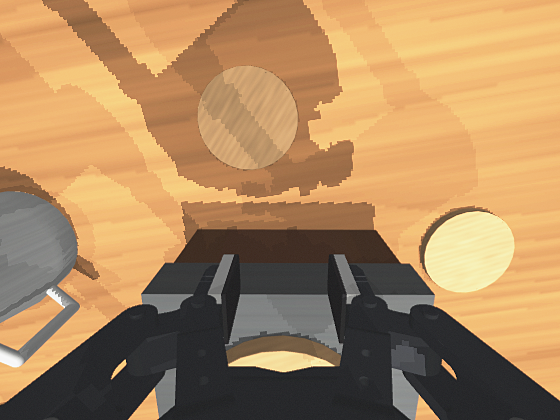

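The wrist view shows both fingers, at (228,300) and (342,300), just above the deck's near edge and symmetric about the disc at (283,350). I'll push now.

Call:
play_rows(commands=[{"ax": 0, "ay": 0, "az": 0, "dx": -0.03, "dy": -0.002, "dz": 0, "claw": 0.5}, {"ax": 0, "ay": 0, "az": 0, "dx": -0.06, "dy": -0.002, "dz": 0, "claw": 0.5}, {"ax": 0, "ay": 0, "az": 0, "dx": -0.085, "dy": -0.002, "dz": 0, "claw": 0.5}, {"ax": 0, "ay": 0, "az": 0, "dx": -0.11, "dy": -0.002, "dz": 0, "claw": 0.5}, {"ax": 0, "ay": 0, "az": 0, "dx": -0.135, "dy": -0.002, "dz": 0, "claw": 0.5}, {"ax": 0, "ay": 0, "az": 0, "dx": -0.16, "dy": -0.002, "dz": 0, "claw": 0.5}, {"ax": 0, "ay": 0, "az": 0, "dx": -0.18, "dy": -0.002, "dz": 0, "claw": 0.5}, {"ax": 0, "ay": 0, "az": 0, "dx": -0.2, "dy": -0.002, "dz": 0, "claw": 0.5}])

```text
time: 3.85
tool_pos: [0.5126, 0.2558, 0.1057]
tcp_rot: [0.08, 0.997, 0.001, 0.001]
contact_force: [-1.0, 0.2, 0.4]
grip_width: 0.0425
```

```bash
python3 - <<'E'
from h import *
b=snapshot("scene");save("s2",b,(200,140,280,210))
E
```

```text
(no output)
```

View pics/s2.png

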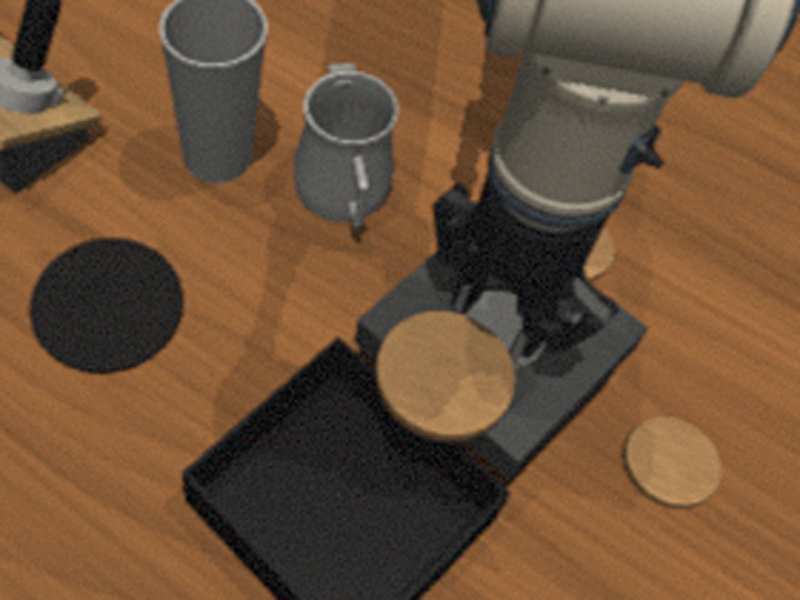

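The disc is half over the far edge, with its centre at crop (445,375), and it's going straight. The tool rode up about 4 mm, so I'll lower it a little and continue.

Call:
play_rows(commands=[{"ax": 0, "ay": 0, "az": 0, "dx": -0.025, "dy": 0, "dz": 0.004, "claw": 0.5}, {"ax": 0, "ay": 0, "az": 0, "dx": -0.05, "dy": 0, "dz": 0.004, "claw": 0.5}, {"ax": 0, "ay": 0, "az": 0, "dx": -0.08, "dy": 0, "dz": 0.004, "claw": 0.5}, {"ax": 0, "ay": 0, "az": 0, "dx": -0.11, "dy": 0, "dz": 0.004, "claw": 0.5}, {"ax": 0, "ay": 0, "az": 0, "dx": -0.13, "dy": 0, "dz": 0.004, "claw": 0.5}, {"ax": 0, "ay": 0, "az": 0, "dx": -0.15, "dy": 0, "dz": 0.004, "claw": 0.5}, {"ax": 0, "ay": 0, "az": 0, "dx": -0.15, "dy": 0, "dz": 0.004, "claw": 0.5}, {"ax": 0, "ay": 0, "az": 0, "dx": -0.15, "dy": 0, "dz": 0.004, "claw": 0.5}])

```text
time: 4.57
tool_pos: [0.5852, 0.243, 0.1015]
tcp_rot: [0.081, 0.997, 0.0, -0.0]
contact_force: [-0.5, 0.3, 0.2]
grip_width: 0.0429
```

```bash
python3 - <<'E'
from h import *
b=snapshot("scene");save("s3",b,(200,140,280,210))
print([(d["location"],d["score"]) for d in mark_of("disc_center",b)])
E
```

```text
[([0.3423, 0.2578, 0.0071], 0.91), ([0.6063, 0.2433, 0.0435], 0.74), ([0.4682, 0.4083, 0.0036], 0.73), ([0.6565, 0.2326, 0.0014], 0.61)]
```

View pics/s3.png

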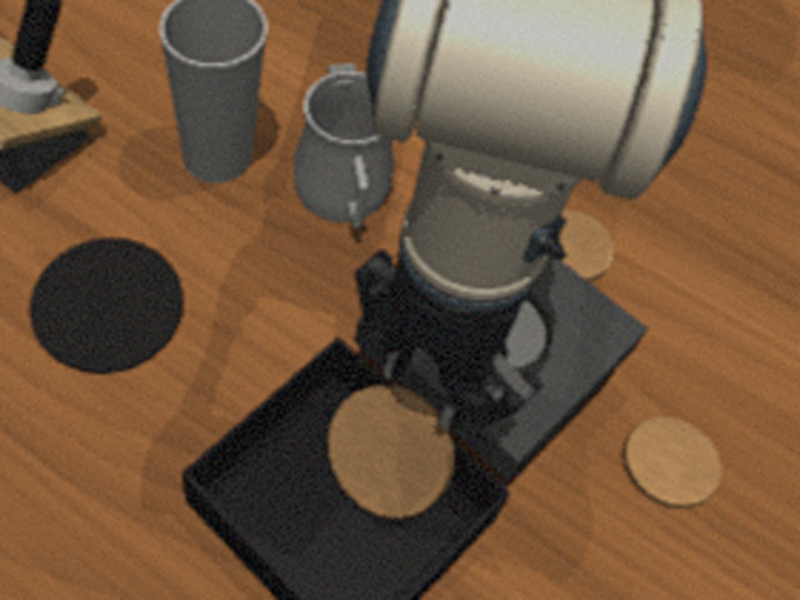

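The disc dropped into the bin, at crop (392,452). I'll raise the tool and look at the well.

Call:
play_rows(commands=[{"ax": 0, "ay": 0, "az": 0, "dx": 0, "dy": 0, "dz": -0.08, "claw": 0.5}, {"ax": 0, "ay": 0, "az": 0, "dx": 0.05, "dy": 0, "dz": -0.16, "claw": 0}, {"ax": 0, "ay": 0, "az": 0, "dx": 0.1, "dy": 0, "dz": -0.24, "claw": 0}, {"ax": 0, "ay": 0, "az": 0, "dx": 0.17, "dy": 0, "dz": -0.26, "claw": 0}, {"ax": 0, "ay": 0, "az": 0, "dx": 0.17, "dy": 0, "dz": -0.26, "claw": 0}, {"ax": 0, "ay": 0, "az": 0, "dx": 0.17, "dy": 0, "dz": -0.26, "claw": 0}])

```text
time: 5.17
tool_pos: [0.5001, 0.2576, 0.235]
tcp_rot: [0.079, 0.997, 0.002, 0.003]
contact_force: [-0.4, 0.5, -0.2]
grip_width: 0.0852
```

```bash
cat >>h.py <<'E'
def wsnap():
    o=get_obs(); s=snapshot("wrist"); R,p=rt(o); M=np.array(s["mount"])
    Rc=R.as_matrix()@M[:3,:3]; tc=R.as_matrix()@M[:3,3]+p   # cam->world
    s["R"]=Rc.T; s["t"]=-Rc.T@tc; return s
E
python3 - <<'E'
from h import *
w=wsnap();save("w4",w); np.save("w4.npy",np.array([w],dtype=object),allow_pickle=True)
b=snapshot("top");save("t4",b,(100,80,280,210))
print(get_obs()["tool_pos"],proj(w,[[.501,.258,.1]]))
for n in("plate","station","disc_center","bin"):
  for k in(w,b):
    print(n,[(np.round(d["location"],4),d["score"]) for d in mark_of(n,k)])
E
```

```text
[0.5009786  0.25657493 0.23088273] [[283.10544009 195.34741371]]
plate [(array([0.5002, 0.2574, 0.0866]), 0.76)]
plate [(array([0.4996, 0.2549, 0.091 ]), 0.67), (array([0.6567, 0.2294, 0.0039]), 0.48)]
station [(array([ 0.5019,  0.2585, -0.0029]), 0.75)]
station [(array([0.5034, 0.2576, 0.0012]), 0.59)]
disc_center [(array([0.4672, 0.4105, 0.0047]), 0.98), (array([0.3433, 0.257 , 0.0037]), 0.73), (array([0.6118, 0.2437, 0.0421]), 0.57)]
disc_center [(array([0.6065, 0.2363, 0.0448]), 0.96), (array([0.3368, 0.2613, 0.0034]), 0.87), (array([ 0.5351, -0.2591,  0.001 ]), 0.37)]
bin [(array([ 0.6542,  0.2305, -0.0012]), 0.6)]
bin [(array([0.6592, 0.2308, 0.0028]), 0.65), (array([ 0.5383, -0.2596, -0.004 ]), 0.47)]
```

View pics/w4.png

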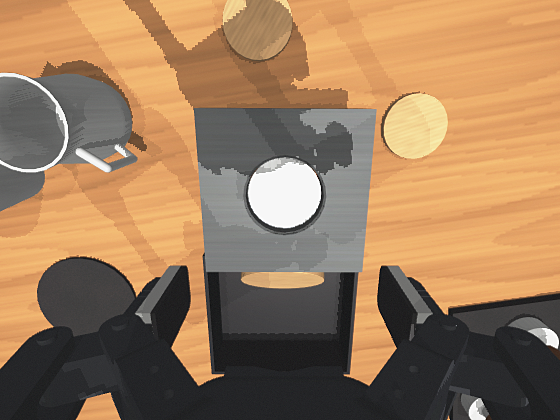

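View pics/t4.png

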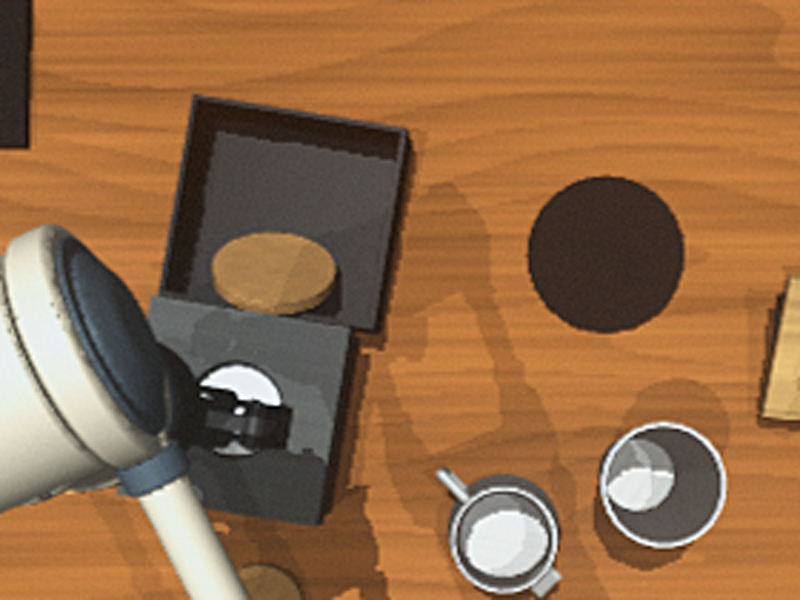

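The disc leans in the bin (top crop (275,270)), with its centre about 44 mm high, which is below the 60 mm limit. The wrist view shows the plate at (285,193). Next I'll measure the well precisely.

```bash
cat >>h.py <<'E'
def ray(p,uv,z):
    d=np.linalg.inv(np.array(p["K"]))@np.array([uv[0],uv[1],1.]); Rw=np.array(p["R"]).T; c=-Rw@np.array(p["t"]); d=Rw@d
    return c+d*(z-c[2])/d[2]
E
python3 - <<'E'
from h import *
w=np.load("w4.npy",allow_pickle=True)[0]
g=cv2.cvtColor(w["color"],cv2.COLOR_RGB2GRAY); m=np.zeros_like(g); m[140:250,230:340]=(g[140:250,230:340]>185)
cs,_=cv2.findContours(m,0,1); c=max(cs,key=cv2.contourArea); e=cv2.fitEllipse(cv2.convexHull(c)); print(e,ray(w,e[0],.09))
X=np.array([ray(w,q[0],.09) for q in cv2.convexHull(c).astype(float)])
A=np.c_[X[:,:2],np.ones(len(X))]; s=np.linalg.lstsq(A,(X[:,:2]**2).sum(1),rcond=None)[0]; print("circle",s[:2]/2,np.sqrt(s[2]+(s[:2]**2).sum()/4))
# deck corners
for uv in[(194,108),(376,109),(362,272),(204,272)]: print(ray(w,uv,.1))
E
```

```text
((284.20263671875, 192.33294677734375), (69.79446411132812, 72.8908920288086), 82.66840362548828) [0.50107446 0.2590339  0.09      ]
circle [0.50218432 0.25886206] 0.033285501549705804
[0.4163266  0.19783061 0.1       ]
[0.44064873 0.34477965 0.1       ]
[0.58839224 0.32068822 0.1       ]
[0.56414665 0.17111432 0.1       ]
```

Well centre is (0.5020, 0.2586): circle and deck corners agree within 1 mm. Next I'll move high over to the rest.

```bash
python3 - <<'E'
from h import *
go([.50,.05,.33],down(-.12+np.pi))
go([.47,-.21,.30],down(-.12+np.pi))
E
```

```text
d [-0.0633 -0.4078 -0.1988] a [-0.001  -0.0015 -0.0534] rows>= 5.5
d [-0.088  -0.9307 -0.1384] a [-0.001  -0.0015 -0.0534] rows>= 11.3
```

Call:
play_rows(commands=[{"ax": 0, "ay": 0, "az": -0.05, "dx": 0, "dy": -0.04, "dz": -0.08, "claw": 0}, {"ax": 0, "ay": 0, "az": -0.05, "dx": -0.02, "dy": -0.11, "dz": -0.16, "claw": 0}, {"ax": 0, "ay": 0, "az": -0.05, "dx": -0.04, "dy": -0.19, "dz": -0.19, "claw": 0}, {"ax": 0, "ay": 0, "az": -0.05, "dx": -0.06, "dy": -0.27, "dz": -0.2, "claw": 0}, {"ax": 0, "ay": 0, "az": -0.05, "dx": -0.06, "dy": -0.35, "dz": -0.2, "claw": 0}, {"ax": 0, "ay": 0, "az": -0.05, "dx": -0.065, "dy": -0.43, "dz": -0.2, "claw": 0}, {"ax": 0, "ay": 0, "az": -0.05, "dx": -0.07, "dy": -0.51, "dz": -0.2, "claw": 0}, {"ax": 0, "ay": 0, "az": -0.05, "dx": -0.07, "dy": -0.59, "dz": -0.2, "claw": 0}])

```text
time: 6.33
tool_pos: [0.4893, -0.0342, 0.3313]
tcp_rot: [0.061, 0.998, -0.0, 0.0]
contact_force: [0.3, -0.8, 0.4]
grip_width: 0.0853
```

```bash
python3 - <<'E'
from h import *
print(get_obs()["q"])
go([.47,-.21,.30],down(-.12+np.pi))
E
```

```text
[-1.39164979e-01 -1.56983259e-01  1.29403934e+00 -4.72705368e-05
  2.00425005e+00 -1.58780971e+00]
d [-0.0044 -0.3536  0.0626] a [-0.0001  0.0004 -0.0028] rows>= 4.3
```

Call:
play_rows(commands=[{"ax": 0, "ay": 0, "az": 0, "dx": 0, "dy": -0.08, "dz": 0, "claw": 0}, {"ax": 0, "ay": 0, "az": 0, "dx": 0, "dy": -0.16, "dz": 0, "claw": 0}, {"ax": 0, "ay": 0, "az": 0, "dx": 0, "dy": -0.24, "dz": 0.01, "claw": 0}, {"ax": 0, "ay": 0, "az": 0, "dx": 0, "dy": -0.32, "dz": 0.04, "claw": 0}, {"ax": 0, "ay": 0, "az": 0, "dx": 0, "dy": -0.35, "dz": 0.06, "claw": 0}, {"ax": 0, "ay": 0, "az": 0, "dx": 0, "dy": -0.35, "dz": 0.06, "claw": 0}, {"ax": 0, "ay": 0, "az": 0, "dx": 0, "dy": -0.35, "dz": 0.06, "claw": 0}])

```text
time: 6.92
tool_pos: [0.4679, -0.2066, 0.3003]
tcp_rot: [0.062, 0.998, 0.001, -0.001]
contact_force: [-0.0, 0.1, 1.0]
grip_width: 0.0854
```

```bash
python3 - <<'E'
from h import *
w=wsnap();save("w5",w)
import pickle;pickle.dump(w,open("w5.pkl","wb"))
for n in ["rest","tamper_center","ball_tamper_center"]: print(n,[(np.round(d["location"],4),d["score"]) for d in mark_of(n,w)])
E
```

```text
rest [(array([ 0.5305, -0.2628, -0.0011]), 0.84), (array([0.4005, 0.0598, 0.0529]), 0.21)]
tamper_center [(array([ 0.5137, -0.1987,  0.1028]), 0.72)]
ball_tamper_center [(array([ 0.5104, -0.3186,  0.0956]), 0.63)]
```

View pics/w5.png

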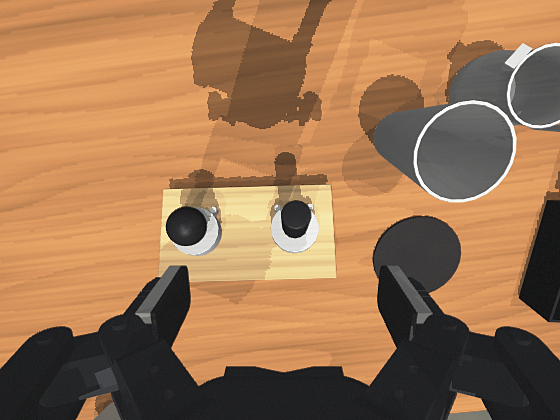

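The wrist view shows the straight tamper at (296,222), the ball tamper at (190,228) and the board's corners near (165,189), (330,185), (335,277) and (158,281).

```bash
cat > r2.py <<'E'
from fit import *
import pickle
w=pickle.load(open("w5.pkl","rb"))
for a,b in(((165,189),(330,185)),((158,281),(335,277))):
    for z in (.03,.062,.1):
        A,B=ray(w,a,z),ray(w,b,z); d=A-B; print(z,np.linalg.norm(d),"yaw",np.arctan2(d[0],-d[1]),(A+B)/2)
w=wsnap(); save("w5b",w,(140,160,220,150)); a=snapshot("scene"); b=snapshot("top"); save("t5",b,(340,130,180,135))
vs=[]
for p in(w,a,b):
    u=proj(p,[.513,-.2,.106])[0]
    c=[k for k in outline_of("tamper_center",p) if np.linalg.norm(np.argwhere(k["pixels"]).mean(0)[::-1]-u)<20]
    if c: vs.append((p,c[0]["pixels"].astype(np.float32)))
    print(len(c))
def tm(s,yaw=None,tilt=None):
    R=(Ro.from_euler("z",s[3] if yaw is None else yaw)*Ro.from_euler("y",-(s[4] if tilt is None else tilt))).as_matrix()
    return [q@R.T+s[:3] for q in (cyl(.029,-.05,-.028),cyl(.008,-.03,-.01),cyl(.015,-.016,.05))]
for sub in [vs]+[vs[i:i+1] for i in range(len(vs))]+([vs[:2]] if len(vs)>2 else []):
    if len(sub)>1: print("free",fit(tm,[.513,-.199,.106,-.1,.52],[.01,.01,.01,.1,.1],sub))
    print("fixax",fit(lambda s:tm(s,-.1,np.pi/6),[.513,-.199,.106],[.01]*3,sub))
E
python3 r2.py
```

```text
0.03 0.21631619171320746 yaw -0.09961457330512327 [ 0.48702806 -0.25593524  0.03      ]
0.062 0.1995504253681562 yaw -0.09961457330512354 [ 0.47977423 -0.2513826   0.062     ]
0.1 0.17964107783340777 yaw -0.09961457330512351 [ 0.47116032 -0.24597633  0.1       ]
0.03 0.2540762907884173 yaw -0.09950235972193587 [ 0.62072874 -0.27861396  0.03      ]
0.062 0.2343838965601409 yaw -0.09950235972193577 [ 0.60311233 -0.27230358  0.062     ]
0.1 0.21099917841406265 yaw -0.09950235972193548 [ 0.58219284 -0.26481     0.1       ]
1
1
0
free (array([ 0.51683431, -0.19869002,  0.10368482, -0.10954439,  0.52028014]), np.float32(0.13953571))
fixax (array([ 0.51657792, -0.198832  ,  0.10394405]), np.float32(0.13933812))
fixax (array([ 0.51700547, -0.19944824,  0.10398127]), np.float32(0.031923767))
fixax (array([ 0.51538965, -0.19839963,  0.10344602]), np.float32(0.07726945))
```

View pics/w5b.png

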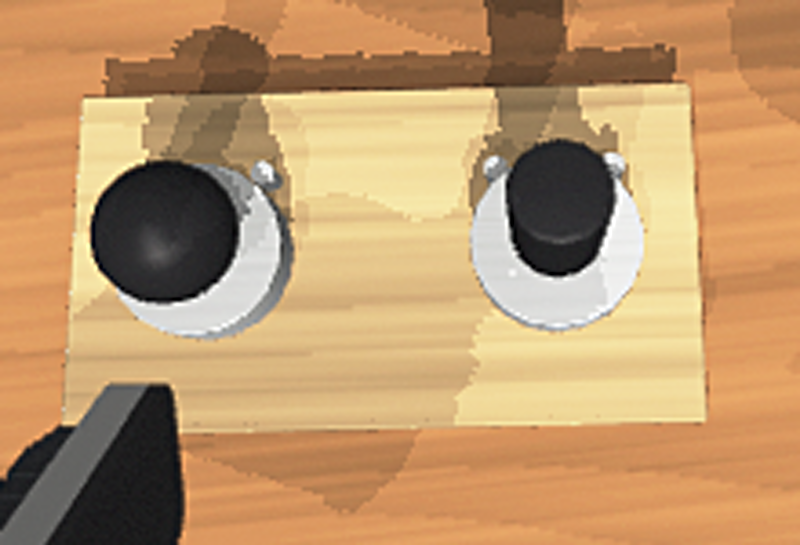

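```bash
cat >> h.py <<'E'
y=np.array([np.sin(.1),np.cos(.1),0]); ax=np.array([-.5*np.cos(.1),.5*np.sin(.1),np.sqrt(3)/2])
RT=Ro.from_matrix(np.c_[np.cross(y,-ax),y,-ax]); TC=np.array([.5166,-.199,.1045])
E
python3 - <<'E'
from h import *
go(TC+.10*ax,RT)
E
```

```text
d [0.0061 0.0223 0.221 ] a [-0.0073 -0.666  -0.0264] rows>= 4.2
```

Call:
play_rows(commands=[{"ax": 0, "ay": -0.15, "az": -0.02, "dx": 0, "dy": 0.02, "dz": 0.03, "claw": 0}, {"ax": 0, "ay": -0.3, "az": -0.02, "dx": 0, "dy": 0.02, "dz": 0.07, "claw": 0}, {"ax": 0, "ay": -0.45, "az": -0.02, "dx": 0.005, "dy": 0.02, "dz": 0.12, "claw": 0}, {"ax": 0, "ay": -0.6, "az": -0.026, "dx": 0.006, "dy": 0.022, "dz": 0.17, "claw": 0}, {"ax": -0.007, "ay": -0.666, "az": -0.026, "dx": 0.006, "dy": 0.022, "dz": 0.21, "claw": 0}, {"ax": -0.007, "ay": -0.666, "az": -0.026, "dx": 0.006, "dy": 0.022, "dz": 0.221, "claw": 0}, {"ax": -0.007, "ay": -0.666, "az": -0.026, "dx": 0.006, "dy": 0.022, "dz": 0.221, "claw": 0}])

```text
time: 8.0
tool_pos: [0.4653, -0.1943, 0.1885]
tcp_rot: [0.05, 0.965, -0.012, 0.256]
contact_force: [0.3, -0.0, 0.8]
grip_width: 0.0857
```

```bash
python3 - <<'E'
from fit import *
go(TC+.10*ax,RT); 
w=wsnap(); save("w6",w); c=w["color"]
print(proj(w,[TC+.05*ax,TC-.016*ax,TC-.05*ax]),get_obs()["q"])
a=snapshot("scene")
vs=[]
for p in(w,a):
    u=proj(p,[.513,-.2,.106])[0]
    k=[k for k in outline_of("tamper_center",p) if np.linalg.norm(np.argwhere(k["pixels"]).mean(0)[::-1]-u)<40]
    if k: vs.append((p,k[0]["pixels"].astype(np.float32)))
    print(len(k))
def tm(s,yaw=None,tilt=None):
    R=(Ro.from_euler("z",s[3] if yaw is None else yaw)*Ro.from_euler("y",-(s[4] if tilt is None else tilt))).as_matrix()
    return [q@R.T+s[:3] for q in (cyl(.029,-.05,-.028),cyl(.008,-.03,-.01),cyl(.015,-.016,.05))]
for sub in [vs,vs[:1]]:
    print("fixax",fit(lambda s:tm(s,-.1,np.pi/6),[.513,-.199,.106],[.01]*3,sub))
E
```

```text
d [-0.0051  0.0009 -0.003 ] a [ 0.0001 -0.0058 -0.0035] rows>= 0.1
[[283.65200758 235.66118631]
 [283.57704542 205.60270583]
 [283.55069888 195.03821782]] [-0.63594391 -0.63598995  1.98172655  0.26355329  1.34311929 -2.10550466]
1
1
fixax (array([ 0.51623713, -0.19912155,  0.10407119]), np.float32(0.15631789))
fixax (array([ 0.52099708, -0.19996898,  0.10069771]), np.float32(0.022254528))
```

View pics/w6.png

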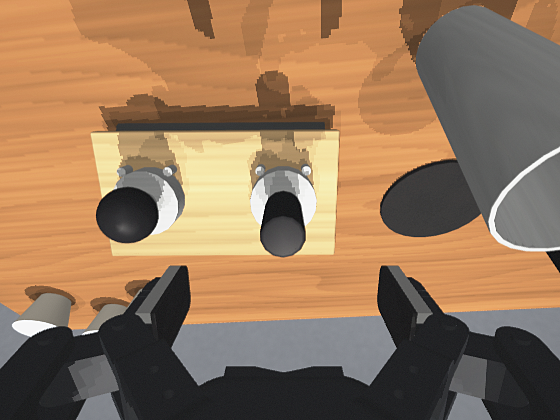

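The handle top is at (283,237), as predicted. Its axis is aligned with the tool and centred between the fingers, so I'll descend along it.

Call:
play_rows(commands=[{"ax": 0, "ay": -0.005, "az": -0.003, "dx": -0.005, "dy": 0.001, "dz": 0.05, "claw": 0}, {"ax": 0, "ay": -0.005, "az": -0.003, "dx": -0.005, "dy": 0.001, "dz": 0.09, "claw": 0}, {"ax": 0, "ay": -0.005, "az": -0.003, "dx": -0.005, "dy": 0.001, "dz": 0.13, "claw": 0}, {"ax": 0, "ay": -0.005, "az": -0.003, "dx": -0.005, "dy": 0.001, "dz": 0.165, "claw": 0}, {"ax": 0, "ay": -0.005, "az": -0.003, "dx": -0.005, "dy": 0.001, "dz": 0.185, "claw": 0}, {"ax": 0, "ay": -0.005, "az": -0.003, "dx": -0.005, "dy": 0.001, "dz": 0.195, "claw": 0}, {"ax": 0, "ay": -0.005, "az": -0.003, "dx": -0.005, "dy": 0.001, "dz": 0.195, "claw": 0}, {"ax": 0, "ay": -0.005, "az": -0.003, "dx": -0.005, "dy": 0.001, "dz": 0.195, "claw": 0}])

```text
time: 8.87
tool_pos: [0.5179, -0.1995, 0.1089]
tcp_rot: [0.047, 0.964, -0.014, 0.261]
contact_force: [-0.0, -0.6, 0.5]
grip_width: 0.0854
```

```bash
python3 - <<'E'
from h import *
go(TC,RT); w=wsnap(); save("w7",w); a=snapshot("scene"); save("s7",a,(140,90,160,120))
E
```

```text
d [0.0068 0.0007 0.0063] a [-0.0011  0.0055  0.0024] rows>= 0.1
```

View pics/w7.png

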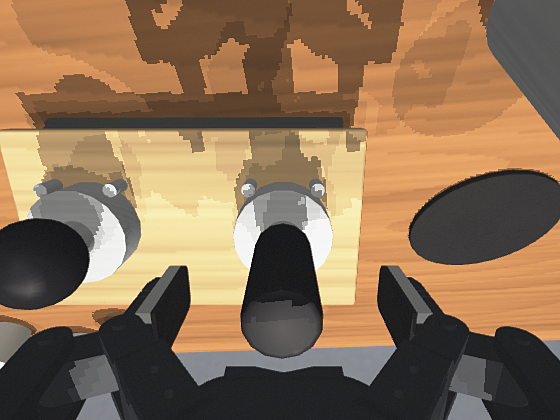

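View pics/s7.png

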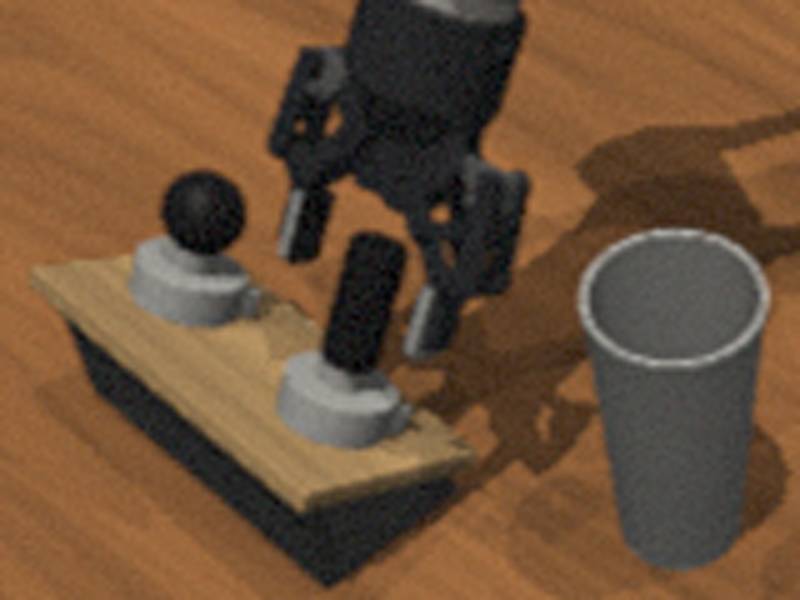

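```bash
python3 - <<'E'
from h import *
w=wsnap(); R,p=rt(get_obs()); go(TC,RT)
print(proj(w,[TC+.05*ax,TC-.016*ax,TC-.028*ax]), proj(w,p+R.apply([[0,0,-.05],[0,0,-.019],[0,0,.016]])))
E
```

```text
d [0.0069 0.0012 0.0072] a [-0.0021  0.007   0.0021] rows>= 0.1
[[284.05673326 323.38226743]
 [283.99579332 244.96101962]
 [283.98911338 236.36487004]] [[282.59108394 338.04462058]
 [282.74789548 289.02636566]
 [282.86060289 253.79477393]]
```

The visible handle top's centre, about (282,326), matches the model at (284,323). I'll shift by the remaining 3.5 mm and close.

Call:
play_rows(commands=[{"ax": 0, "ay": 0.006, "az": 0.002, "dx": 0.007, "dy": 0, "dz": 0.007, "claw": 0}, {"ax": 0, "ay": 0.006, "az": 0.002, "dx": 0.007, "dy": 0, "dz": 0.007, "claw": 0}, {"ax": 0, "ay": 0.006, "az": 0.002, "dx": 0.007, "dy": 0, "dz": 0.007, "claw": 0.4}, {"ax": 0, "ay": 0.006, "az": 0.002, "dx": 0.007, "dy": 0, "dz": 0.007, "claw": 0.6}, {"ax": 0, "ay": 0.006, "az": 0.002, "dx": 0.007, "dy": 0, "dz": 0.007, "claw": 0.8}, {"ax": 0, "ay": 0.006, "az": 0.002, "dx": 0.007, "dy": 0, "dz": 0.007, "claw": 1}, {"ax": 0, "ay": 0.006, "az": 0.002, "dx": 0.007, "dy": 0, "dz": 0.007, "claw": 1}, {"ax": 0, "ay": 0.006, "az": 0.002, "dx": 0.007, "dy": 0, "dz": 0.007, "claw": 1}], newtons=70)

```text
time: 9.68
tool_pos: [0.516, -0.1993, 0.103]
tcp_rot: [0.049, 0.965, -0.013, 0.258]
contact_force: [-2.4, -1.0, 2.1]
grip_width: 0.0287
```

```bash
python3 - <<'E'
from h import *
go(TC,RT);print(get_obs()["contact_force"],get_obs()["torque"]); w=wsnap(); save("w8",w); a=snapshot("scene"); save("s8",a,(140,90,160,120))
E
```

```text
d [-0.0024  0.0007 -0.002 ] a [-0.0012 -0.0017 -0.0003] rows>= 0.0
[-2.42988988 -1.00793649  2.13624585] [ 0.01719166  0.44672151 -0.0192181 ]
```

View pics/w8.png

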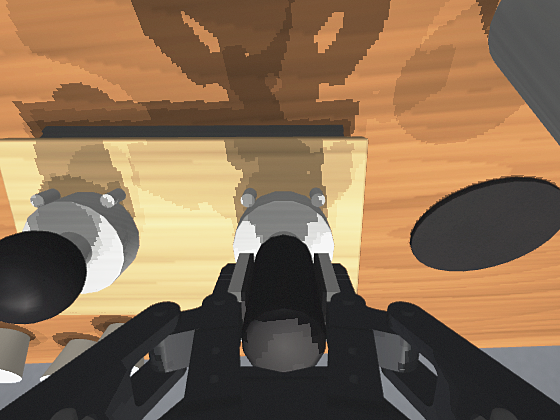

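View pics/s8.png

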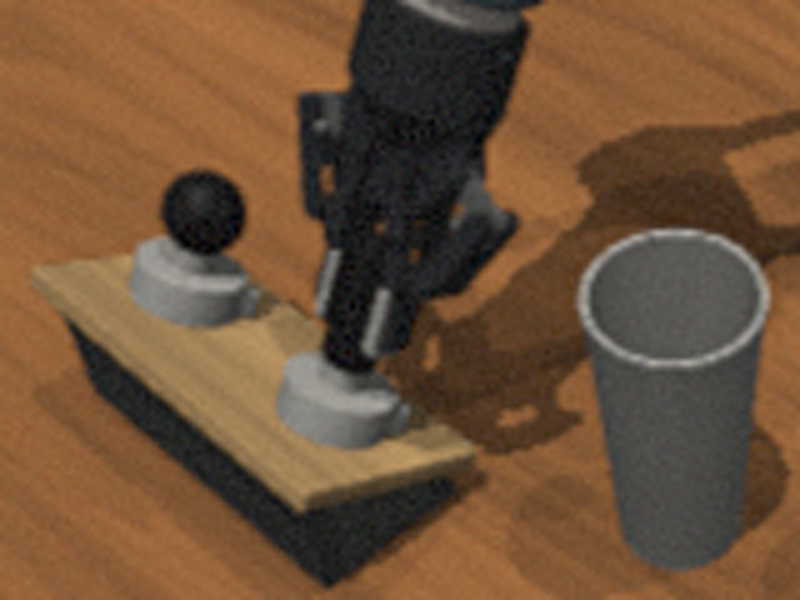

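The handle is held centrally, 28.7 mm between the pads. I'll raise the grip force and lift along the axis.

Call:
play_rows(commands=[{"ax": 0, "ay": 0, "az": 0, "dx": 0, "dy": 0, "dz": 0, "claw": 1}, {"ax": 0, "ay": 0, "az": 0, "dx": 0, "dy": 0, "dz": 0, "claw": 1}, {"ax": 0, "ay": 0, "az": 0, "dx": 0, "dy": 0, "dz": -0.02, "claw": 1}, {"ax": 0, "ay": 0, "az": 0, "dx": 0, "dy": 0, "dz": -0.05, "claw": 1}, {"ax": 0, "ay": 0, "az": 0, "dx": 0, "dy": 0, "dz": -0.09, "claw": 1}, {"ax": 0, "ay": 0, "az": 0, "dx": 0, "dy": 0, "dz": -0.13, "claw": 1}, {"ax": 0, "ay": 0, "az": 0, "dx": 0, "dy": 0, "dz": -0.16, "claw": 1}, {"ax": 0, "ay": 0, "az": 0, "dx": 0, "dy": 0, "dz": -0.16, "claw": 1}], newtons=100)

```text
time: 10.45
tool_pos: [0.4763, -0.1954, 0.1752]
tcp_rot: [0.048, 0.964, -0.014, 0.259]
contact_force: [0.8, -1.2, -1.4]
grip_width: 0.028
```

```bash
python3 - <<'E'
from h import *
o=get_obs();print(o["contact_force"],o["torque"],o["grip_width"]); 
go([.50,-.20,.33],down(-.13+np.pi))
w=wsnap(); save("w9",w); a=snapshot("scene"); save("s9",a,(140,90,160,120))
E
```

```text
[ 0.83291202 -1.22657844 -1.39987109] [ 0.00072138  0.48372245 -0.00630918] 0.027995674277675263
d [-0.197  -0.005  -0.2437] a [0.0071 0.6694 0.0369] rows>= 4.2
```

View pics/s9.png

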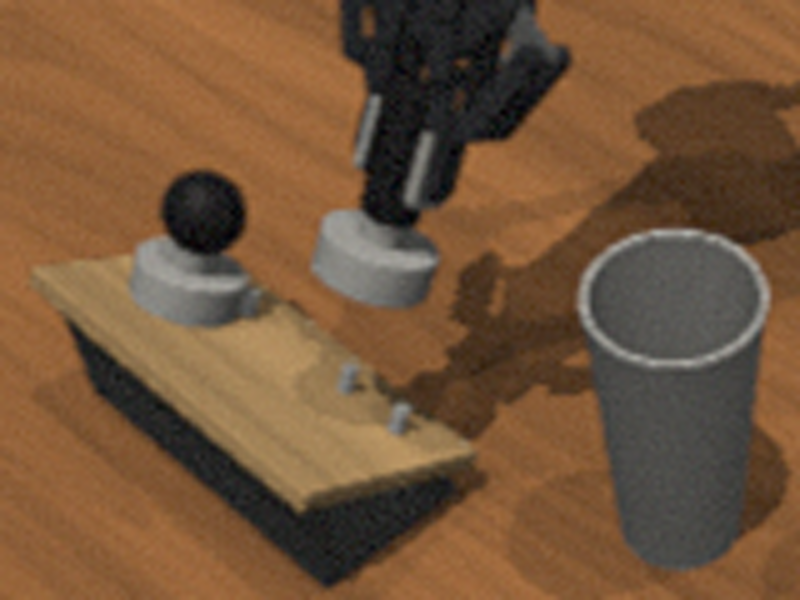

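The tamper is held at crop (395,200) and clear of the rest. Next I'll turn it upright while rising.

Call:
play_rows(commands=[{"ax": 0, "ay": 0, "az": 0, "dx": -0.03, "dy": 0, "dz": -0.06, "claw": 1}, {"ax": 0, "ay": 0.1, "az": 0, "dx": -0.06, "dy": 0, "dz": -0.12, "claw": 1}, {"ax": 0, "ay": 0.25, "az": 0, "dx": -0.1, "dy": 0, "dz": -0.17, "claw": 1}, {"ax": 0, "ay": 0.4, "az": 0.02, "dx": -0.15, "dy": 0, "dz": -0.21, "claw": 1}, {"ax": 0.007, "ay": 0.53, "az": 0.037, "dx": -0.18, "dy": -0.005, "dz": -0.24, "claw": 1}, {"ax": 0.007, "ay": 0.64, "az": 0.037, "dx": -0.197, "dy": -0.005, "dz": -0.244, "claw": 1}, {"ax": 0.007, "ay": 0.669, "az": 0.037, "dx": -0.197, "dy": -0.005, "dz": -0.244, "claw": 1}, {"ax": 0.007, "ay": 0.669, "az": 0.037, "dx": -0.197, "dy": -0.005, "dz": -0.244, "claw": 1}])

```text
time: 11.22
tool_pos: [0.5024, -0.1999, 0.3227]
tcp_rot: [0.064, 0.998, 0.002, -0.004]
contact_force: [0.6, -0.5, -4.5]
grip_width: 0.028
```

```bash
python3 - <<'E'
from h import *
o=get_obs();print(o["contact_force"],o["torque"],o["grip_width"]); 
R,p=rt(o); print(R.as_matrix().round(4)[:,2])
go([.502,.2586,.33],down(-.162+np.pi))
w=wsnap(); save("w10",w)
E
```

```text
[ 0.62486372 -0.47012921 -4.53996117] [0.03803232 0.01731649 0.01984014] 0.02799330334530729
[-0.0086  0.0052 -0.9999]
d [ 0.1177  0.9094 -0.0098] a [ 0.005  -0.0118  0.0436] rows>= 11.0
```

View pics/w10.png

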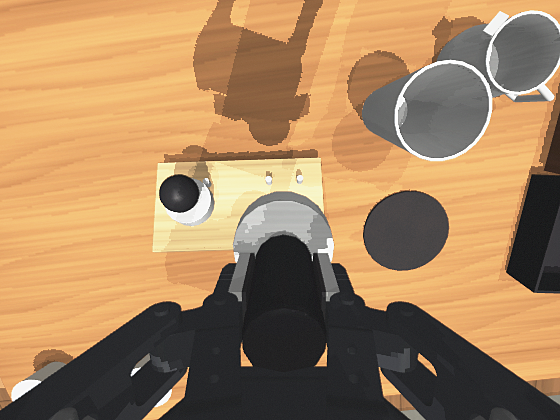

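Call:
play_rows(commands=[{"ax": 0, "ay": 0, "az": 0, "dx": 0, "dy": 0.03, "dz": -0.01, "claw": 1}, {"ax": 0, "ay": 0, "az": 0, "dx": 0.01, "dy": 0.09, "dz": -0.01, "claw": 1}, {"ax": 0, "ay": 0, "az": 0, "dx": 0.02, "dy": 0.16, "dz": -0.01, "claw": 1}, {"ax": 0, "ay": 0, "az": 0, "dx": 0.03, "dy": 0.23, "dz": -0.01, "claw": 1}, {"ax": 0.005, "ay": -0.01, "az": 0.02, "dx": 0.04, "dy": 0.3, "dz": -0.01, "claw": 1}, {"ax": 0.005, "ay": -0.01, "az": 0.03, "dx": 0.05, "dy": 0.37, "dz": -0.01, "claw": 1}, {"ax": 0.005, "ay": -0.01, "az": 0.04, "dx": 0.06, "dy": 0.44, "dz": -0.01, "claw": 1}, {"ax": 0.005, "ay": -0.01, "az": 0.044, "dx": 0.07, "dy": 0.51, "dz": -0.01, "claw": 1}])

```text
time: 11.93
tool_pos: [0.4971, 0.0586, 0.332]
tcp_rot: [0.083, 0.997, -0.001, 0.003]
contact_force: [0.9, -0.0, -2.9]
grip_width: 0.0281
```

```bash
python3 - <<'E'
from h import *
go([.502,.2586,.33],down(-.162+np.pi))
E
```

```text
d [0.0562 0.3962 0.0034] a [-0.0012  0.0084 -0.0044] rows>= 4.8
```

Call:
play_rows(commands=[{"ax": 0, "ay": 0.005, "az": 0, "dx": 0.01, "dy": 0.07, "dz": 0, "claw": 1}, {"ax": 0, "ay": 0.005, "az": 0, "dx": 0.02, "dy": 0.14, "dz": 0, "claw": 1}, {"ax": 0, "ay": 0.005, "az": 0, "dx": 0.03, "dy": 0.21, "dz": 0, "claw": 1}, {"ax": 0, "ay": 0.005, "az": 0, "dx": 0.04, "dy": 0.28, "dz": 0, "claw": 1}, {"ax": 0, "ay": 0.005, "az": 0, "dx": 0.05, "dy": 0.34, "dz": 0.02, "claw": 1}, {"ax": 0, "ay": 0.005, "az": 0, "dx": 0.056, "dy": 0.37, "dz": 0.06, "claw": 1}, {"ax": 0, "ay": 0.005, "az": 0, "dx": 0.056, "dy": 0.39, "dz": 0.1, "claw": 1}, {"ax": 0, "ay": 0.005, "az": 0, "dx": 0.056, "dy": 0.39, "dz": 0.12, "claw": 1}])

```text
time: 12.6
tool_pos: [0.5015, 0.2551, 0.2682]
tcp_rot: [0.081, 0.997, -0.001, -0.001]
contact_force: [0.1, -1.1, -4.1]
grip_width: 0.0281
```

Call:
play_rows(commands=[{"ax": 0, "ay": 0, "az": 0, "dx": 0, "dy": 0, "dz": 0, "claw": 1}, {"ax": 0, "ay": 0, "az": 0, "dx": 0, "dy": 0, "dz": 0, "claw": 1}, {"ax": 0, "ay": 0, "az": 0, "dx": 0, "dy": 0, "dz": 0, "claw": 1}])

```text
time: 12.85
tool_pos: [0.5034, 0.253, 0.2737]
tcp_rot: [0.083, 0.997, -0.001, 0.001]
contact_force: [0.3, 0.4, -2.9]
grip_width: 0.0284
```

```bash
cat > r3.py <<'E'
from fit import *
import sys
o=get_obs();R,p=rt(o); print(p,R.as_matrix().round(4)[:,2])
w=wsnap();a=snapshot("scene");b=snapshot("top")
k=sys.argv[1]
save("w"+k,w); u=proj(a,[p])[0].astype(int); save("s"+k,a,(u[0]-80,max(0,u[1]-60),160,120)); u=proj(b,[p])[0].astype(int); save("t"+k,b,(u[0]-80,max(0,u[1]-60),160,120))
for x,nm in((w,"w"),(a,"s"),(b,"t")):
    ms=outline_of("tamper_center",x); 
    for m in ms[:3]:
        q=np.argwhere(m["pixels"]); print(nm,m["score"],q.mean(0)[::-1].round(1),len(q),"pred",proj(x,[p])[0].round(1))
go([.502,.2586,.22],down(-.162+np.pi))
E
python3 r3.py 11
```

```text
[0.50340901 0.25296918 0.27372806] [ 0.0029 -0.0013 -1.    ]
w 0.89 [283.4 280.6] 13335 pred [282.8 267.5]
s 0.81 [389.1 208.6] 1160 pred [391.7 202.5]
t 0.61 [172.8 217. ] 239 pred [163.4 220.7]
d [0.005  0.0089 0.1058] a [-0.0017  0.0025 -0.0037] rows>= 1.3
```

View pics/w11.png

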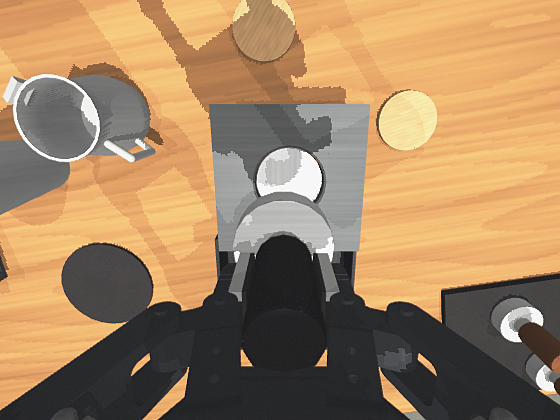

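View pics/s11.png

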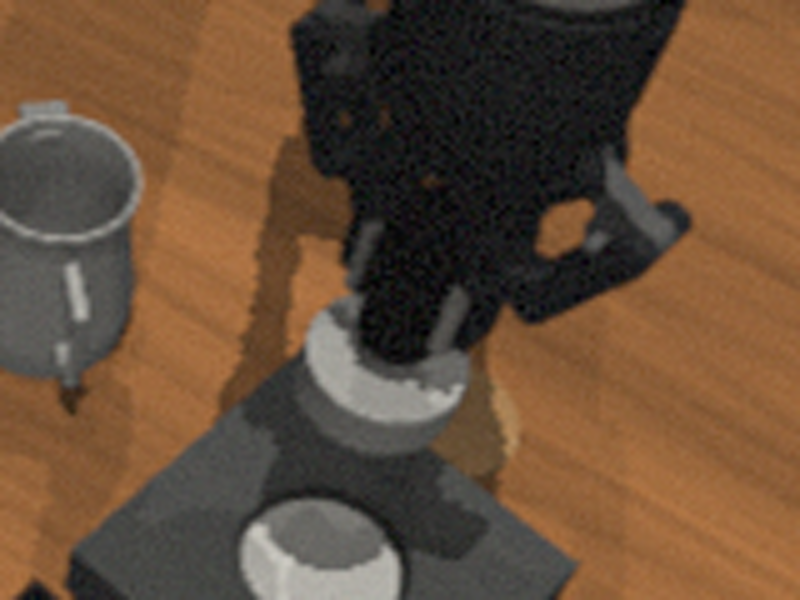

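```bash
cat > r4.py <<'E'
from fit import *
import sys
k=sys.argv[1]; e=np.array([float(x) for x in sys.argv[2:5]]); tl=[float(x) for x in sys.argv[5:7]] # tilt about tool x,y deg
o=get_obs();R,p=rt(o); Q=R*Ro.from_euler("xyz",[180+tl[0],tl[1],0],degrees=True); c=p+R.apply(e)
w=wsnap();a=snapshot("scene")
def ov(pic,n,crop):
    im=cv2.cvtColor(pic["color"],cv2.COLOR_RGB2BGR); x,y_,W,H=crop; f=min(800/W,600/H)
    im=cv2.resize(im[y_:y_+H,x:x+W],None,fx=f,fy=f,interpolation=cv2.INTER_CUBIC)
    for r,z in((.029,-.05),(.029,-.028),(.015,-.016),(.015,.05)):
        P=(proj(pic,Q.apply(np.c_[r*np.cos(A),r*np.sin(A),0*A+z])+c)+.5-[x,y_])*f
        cv2.polylines(im,[P.round().astype(np.int32)],True,(0,255,0),1)
    cv2.imwrite("pics/"+n+".png",im)
ov(w,"ow"+k,(200,180,170,200)); u=proj(a,[p])[0].astype(int); ov(a,"os"+k,(u[0]-50,max(0,u[1]-30),100,80))
E
python3 r4.py 11 -.0012 .0003 -.001 0 0
```

```text
(no output)
```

View pics/ow11.png

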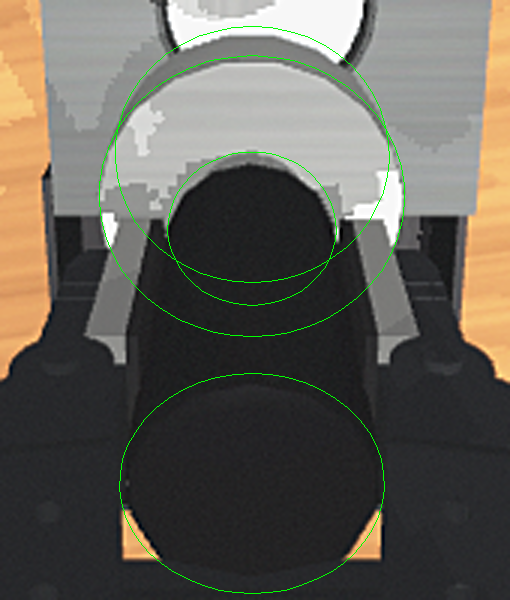

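View pics/os11.png

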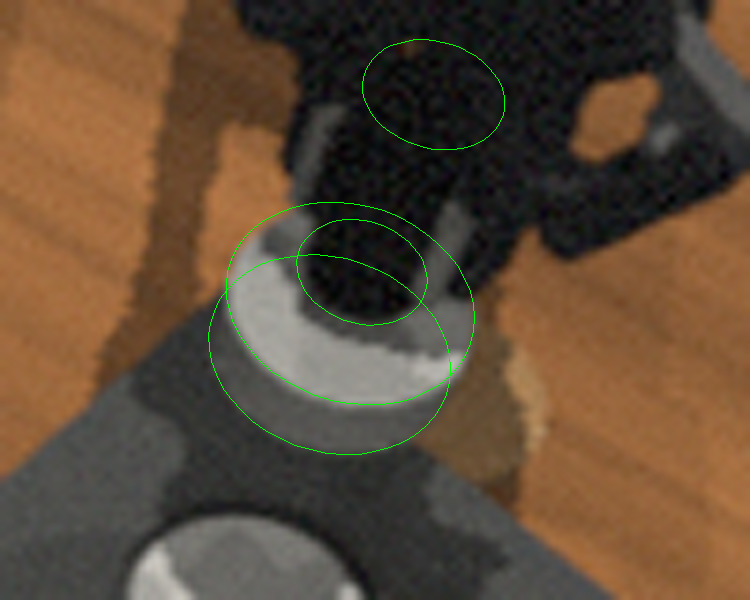

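```bash
python3 - <<'E'
from fit import *
from scipy.optimize import least_squares
o=get_obs();R,p=rt(o); w=wsnap()
obs=[(.029,-.05,min,192.0),(.029,-.028,min,201.0),(.015,-.016,min,234.3),(.015,.05,max,372.),(.015,.05,min,309.3)]
def res(s,full=True):
    Q=R*Ro.from_euler("xyz",[180,s[2],0],degrees=True); c=p+R.apply([s[0],0,s[1]])
    return [f(proj(w,Q.apply(np.c_[r*np.cos(A),r*np.sin(A),0*A+z])+c)[:,1])+.5-v for r,z,f,v in obs]
print(np.round(res([-.0012,-.001,0]),1))
r=least_squares(res,[0,0,0],x_scale=[.001,.001,1]); print(r.x,np.round(r.fun,2), np.linalg.inv(r.jac.T@r.jac).diagonal()**.5)
r=least_squares(lambda s:res([s[0],s[1],0]),[0,0],x_scale=[.001,.001]); print(r.x,np.round(r.fun,2))
E
```

```text
[-3.4 -2.6 -3.8  5.7 -4.9]
[-0.00754632  0.00962939  2.69658618] [-0.73  1.54 -0.86  0.21 -0.19] [0.0007474  0.00140886 0.58799024]
[-0.00543045  0.00468033] [ 0.98  1.91 -0.31  2.6  -3.92]
```

```bash
python3 - <<'E'
import cv2,numpy as np
a,b,c=[cv2.resize(cv2.imread(f"pics/w{k}.png")[180:380,215:355],None,fx=2.8,fy=2.8,interpolation=cv2.INTER_CUBIC) for k in("8","9","11")]
m=np.hstack([a,c]); m=m.astype(np.float32)*1.0; m=np.clip(255*(m/255)**.5,0,255).astype(np.uint8)
cv2.imwrite("pics/cmp.png",m)
E
```

```text
(no output)
```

View pics/cmp.png

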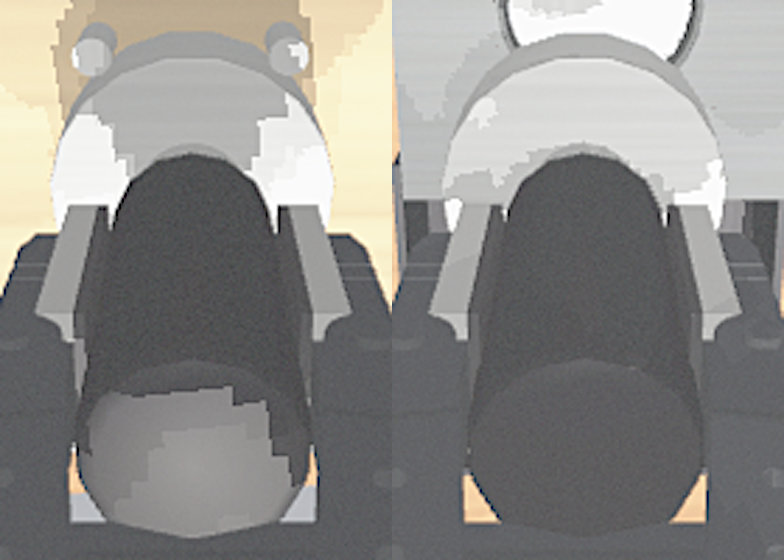

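The tamper's image in the hand is the same as before lifting, so it hasn't slipped or tilted relative to the tool. I'll lower it to just above the deck and check centring.

```bash
python3 - <<'E'
from h import *
go([.4998,.2590,.168],down(-.162+np.pi))
E
```

```text
d [0.009  0.0089 0.2083] a [-0.0026  0.0012 -0.0031] rows>= 2.5
```

Call:
play_rows(commands=[{"ax": 0, "ay": 0, "az": -0.003, "dx": 0.009, "dy": 0.009, "dz": 0.05, "claw": 1}, {"ax": 0, "ay": 0, "az": -0.003, "dx": 0.009, "dy": 0.009, "dz": 0.1, "claw": 1}, {"ax": 0, "ay": 0, "az": -0.003, "dx": 0.009, "dy": 0.009, "dz": 0.15, "claw": 1}, {"ax": 0, "ay": 0, "az": -0.003, "dx": 0.009, "dy": 0.009, "dz": 0.19, "claw": 1}, {"ax": 0, "ay": 0, "az": -0.003, "dx": 0.009, "dy": 0.009, "dz": 0.205, "claw": 1}, {"ax": 0, "ay": 0, "az": -0.003, "dx": 0.009, "dy": 0.009, "dz": 0.205, "claw": 1}, {"ax": 0, "ay": 0, "az": -0.003, "dx": 0.009, "dy": 0.009, "dz": 0.205, "claw": 1}])

```text
time: 13.88
tool_pos: [0.4998, 0.2591, 0.1702]
tcp_rot: [0.081, 0.997, -0.001, 0.0]
contact_force: [0.2, -0.3, -3.4]
grip_width: 0.0282
```

```bash
python3 - <<'E'
from h import *
go([.4998,.2590,.168],down(-.162+np.pi)); print(get_obs()["tool_pos"])
E
python3 r4.py 12 -.0025 .0003 .001 0 0; python3 - <<'E'
from h import *
a=snapshot("scene");save("s12",a,(330,190,100,75)); w=wsnap();save("w12",w)
E
```

```text
d [-0.0001 -0.0003  0.0043] a [-0.0026  0.0012  0.0001] rows>= 0.1
[0.49978833 0.25914123 0.17016102]
```

View pics/w12.png

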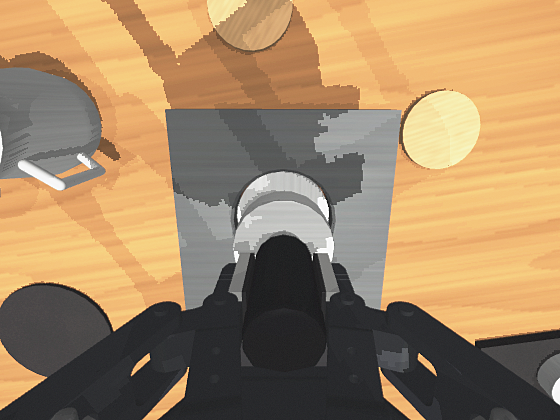

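View pics/os12.png

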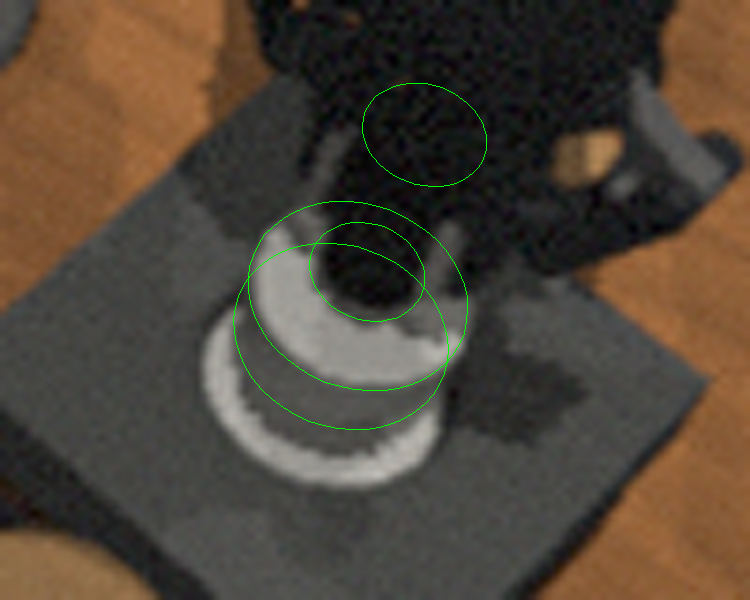

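View pics/s12.png

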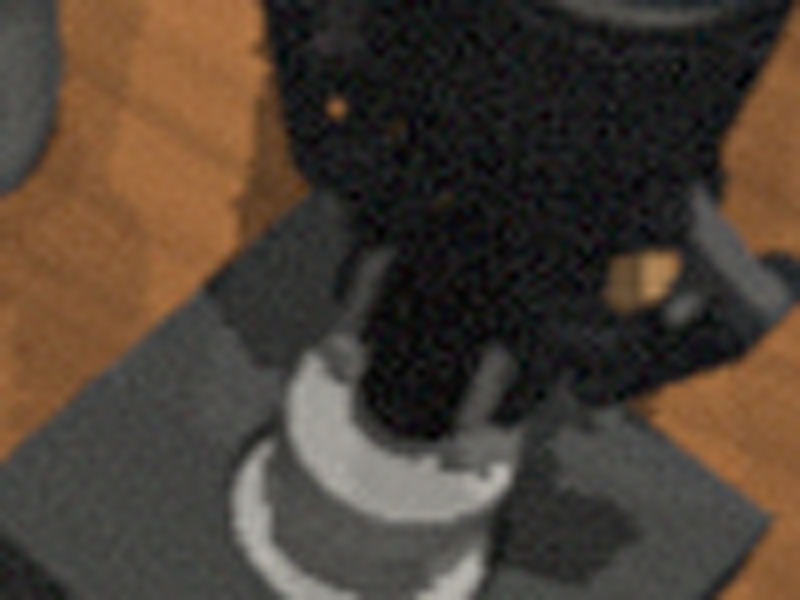

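```bash
cat >r5.py <<'E'
from fit import *
o=get_obs();R,p=rt(o);w=wsnap();a=snapshot("scene"); e=[-.003,0,.003]
c=p+R.apply(e); Q=R*Ro.from_euler("x",180,degrees=True); W=np.array([.502,.2586,.09])
print(c)
for pic,n,(x,y_,W_,H) in((w,"pw",(220,155,130,100)),(a,"ps",(335,205,80,60))):
    im=cv2.cvtColor(pic["color"],cv2.COLOR_RGB2BGR); f=min(800/W_,600/H)
    im=cv2.resize(im[y_:y_+H,x:x+W_],None,fx=f,fy=f,interpolation=cv2.INTER_CUBIC)
    for r,z,col in((.029,-.05,(0,255,0)),(.029,-.028,(0,255,0))):
        P=(proj(pic,Q.apply(np.c_[r*np.cos(A),r*np.sin(A),0*A+z])+c)+.5-[x,y_])*f
        cv2.polylines(im,[P.round().astype(np.int32)],True,col,1)
    for r,z in((.0335,0),(.035,.01)):
        P=(proj(pic,W+np.c_[r*np.cos(A),r*np.sin(A),0*A+z])+.5-[x,y_])*f
        cv2.polylines(im,[P.round().astype(np.int32)],True,(0,0,255),1)
    cv2.imwrite("pics/"+n+".png",im)
E
python3 r5.py
```

```text
[0.50338629 0.25893081 0.16865367]
```

View pics/pw.png

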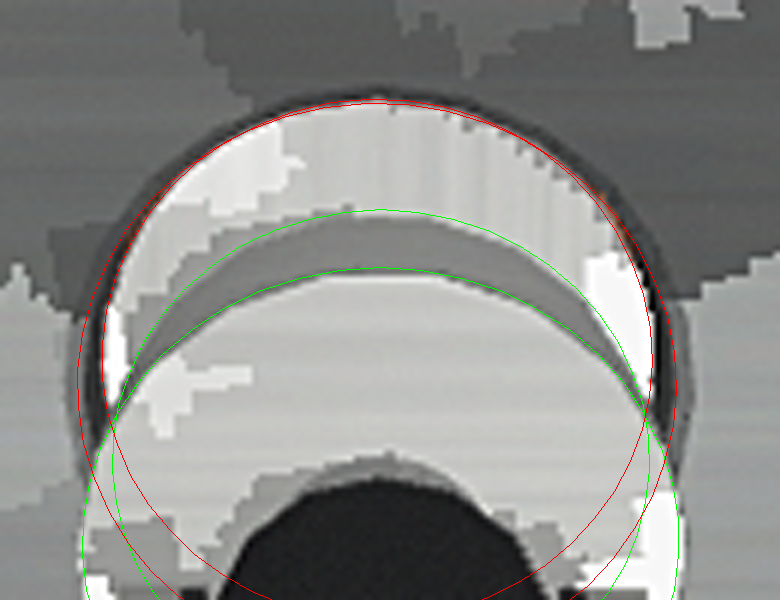

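View pics/ps.png

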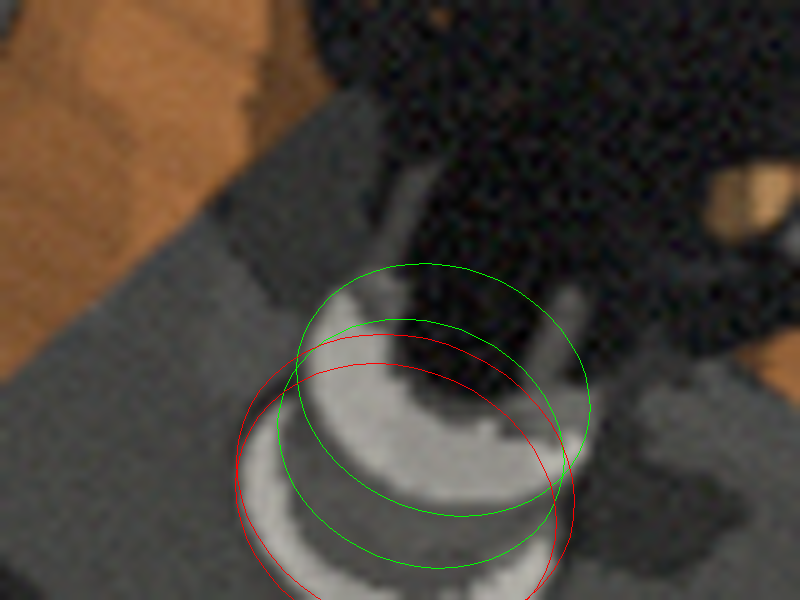

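The base sits within about 2 mm of the well's axis: the wrist view (gap at (380,160)) and the scene view disagree by ±1.5 mm, and the clearance is 6 mm. I'll descend.

Call:
play_rows(commands=[{"ax": -0.003, "ay": 0.001, "az": 0, "dx": -0.001, "dy": -0.001, "dz": 0.015, "claw": 1}, {"ax": -0.003, "ay": 0.001, "az": 0, "dx": -0.001, "dy": -0.001, "dz": 0.03, "claw": 1}, {"ax": -0.003, "ay": 0.001, "az": 0, "dx": -0.001, "dy": -0.001, "dz": 0.04, "claw": 1}, {"ax": -0.003, "ay": 0.001, "az": 0, "dx": -0.001, "dy": -0.001, "dz": 0.05, "claw": 1}, {"ax": -0.003, "ay": 0.001, "az": 0, "dx": -0.001, "dy": -0.001, "dz": 0.055, "claw": 1}, {"ax": -0.003, "ay": 0.001, "az": 0, "dx": -0.001, "dy": -0.001, "dz": 0.055, "claw": 1}, {"ax": -0.003, "ay": 0.001, "az": 0, "dx": -0.001, "dy": -0.001, "dz": 0.055, "claw": 1}], newtons=120)

```text
time: 14.77
tool_pos: [0.5, 0.2584, 0.1418]
tcp_rot: [0.081, 0.997, -0.0, -0.0]
contact_force: [0.5, -0.5, -2.6]
grip_width: 0.0276
```

```bash
python3 - <<'E'
from h import *
o=get_obs();print(o["tool_pos"],o["contact_force"],o["torque"],rt(o)[0].as_matrix()[:,2].round(4))
w=wsnap();save("w13",w,(200,130,170,127))
E
```

```text
[0.50000303 0.25840829 0.1417805 ] [ 0.47312382 -0.47309388 -2.56260528] [-0.01655478  0.02514206 -0.00723672] [-4.e-04  0.e+00 -1.e+00]
```

View pics/w13.png

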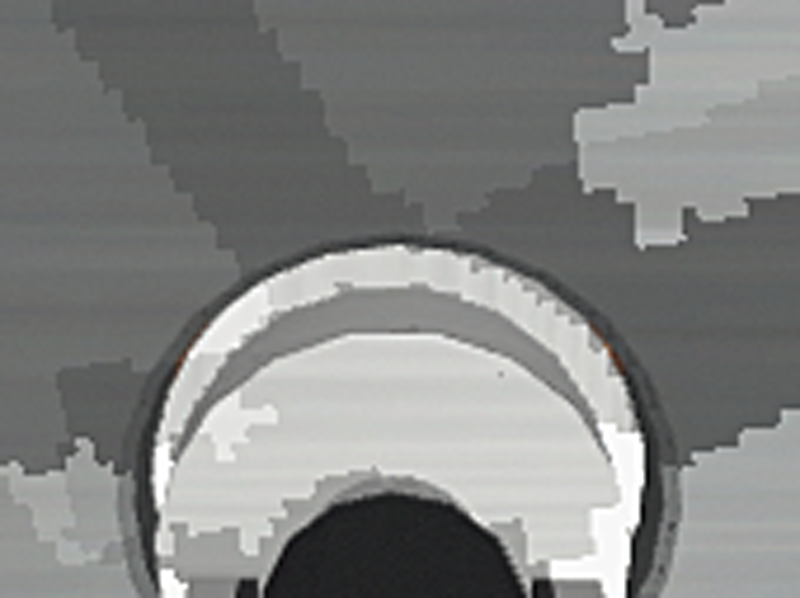

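The base enters the well centrally: the front gap is at (400,265), and the side gaps at 155–170 and 610–640 differ by about 1 mm. I'll press slowly.

Call:
play_rows(commands=[{"ax": 0, "ay": 0, "az": 0, "dx": 0, "dy": 0.001, "dz": 0.004, "claw": 1}, {"ax": 0, "ay": 0, "az": 0, "dx": 0, "dy": 0.001, "dz": 0.008, "claw": 1}, {"ax": 0, "ay": 0, "az": 0, "dx": 0, "dy": 0.001, "dz": 0.012, "claw": 1}, {"ax": 0, "ay": 0, "az": 0, "dx": 0, "dy": 0.001, "dz": 0.016, "claw": 1}, {"ax": 0, "ay": 0, "az": 0, "dx": 0, "dy": 0.001, "dz": 0.02, "claw": 1}, {"ax": 0, "ay": 0, "az": 0, "dx": 0, "dy": 0.001, "dz": 0.02, "claw": 1}, {"ax": 0, "ay": 0, "az": 0, "dx": 0, "dy": 0.001, "dz": 0.02, "claw": 1}])

```text
time: 15.4
tool_pos: [0.5005, 0.2591, 0.1329]
tcp_rot: [0.081, 0.997, 0.0, 0.001]
contact_force: [-0.5, -0.5, 4.5]
grip_width: 0.028
```

```bash
cat > st.py <<'E'
from h import *
o=get_obs();print(o["tool_pos"].round(4),o["contact_force"].round(2),o["torque"].round(3),rt(o)[0].as_matrix()[:,2].round(4),o["grip_width"])
E
python3 st.py
```

```text
[0.5005 0.2591 0.1329] [-0.5  -0.51  4.47] [0.011 0.213 0.033] [ 1.4e-03  9.0e-04 -1.0e+00] 0.027993278414258943
```

Call:
play_rows(commands=[{"ax": 0, "ay": 0, "az": 0, "dx": 0, "dy": 0, "dz": 0.003, "claw": 1}, {"ax": 0, "ay": 0, "az": 0, "dx": 0, "dy": 0, "dz": 0.006, "claw": 1}, {"ax": 0, "ay": 0, "az": 0, "dx": 0, "dy": 0, "dz": 0.009, "claw": 1}, {"ax": 0, "ay": 0, "az": 0, "dx": 0, "dy": 0, "dz": 0.012, "claw": 1}, {"ax": 0, "ay": 0, "az": 0, "dx": 0, "dy": 0, "dz": 0.013, "claw": 1}, {"ax": 0, "ay": 0, "az": 0, "dx": 0, "dy": 0, "dz": 0.013, "claw": 1}])

```text
time: 15.9
tool_pos: [0.5006, 0.2591, 0.1269]
tcp_rot: [0.081, 0.997, 0.001, 0.001]
contact_force: [-2.1, -0.6, 7.9]
grip_width: 0.0278
```

```bash
python3 st.py
```

```text
[0.5006 0.2591 0.1269] [-2.12 -0.63  7.89] [-0.154  0.36   0.039] [ 0.0017  0.001  -1.    ] 0.02777370336290498
```

Call:
play_rows(commands=[{"ax": 0, "ay": 0, "az": 0, "dx": 0, "dy": 0, "dz": 0.003, "claw": 1}, {"ax": 0, "ay": 0, "az": 0, "dx": 0, "dy": 0, "dz": 0.005, "claw": 1}, {"ax": 0, "ay": 0, "az": 0, "dx": 0, "dy": 0, "dz": 0.005, "claw": 1}, {"ax": 0, "ay": 0, "az": 0, "dx": 0, "dy": 0, "dz": 0.005, "claw": 1}])

```text
time: 16.23
tool_pos: [0.5007, 0.2591, 0.1258]
tcp_rot: [0.081, 0.997, 0.001, 0.001]
contact_force: [-3.4, -1.5, 13.3]
grip_width: 0.0276
```

```bash
python3 st.py; python3 - <<'E'
from h import *
w=wsnap();save("w14",w,(200,130,170,127)); save("w14f",w)
a=snapshot("scene");save("s14",a,(335,205,80,60))
E
```

```text
[0.5007 0.2591 0.1258] [-3.44 -1.47 13.28] [-0.404  0.775 -0.028] [ 0.0028  0.0013 -1.    ] 0.027609720031469286
```

View pics/w14.png

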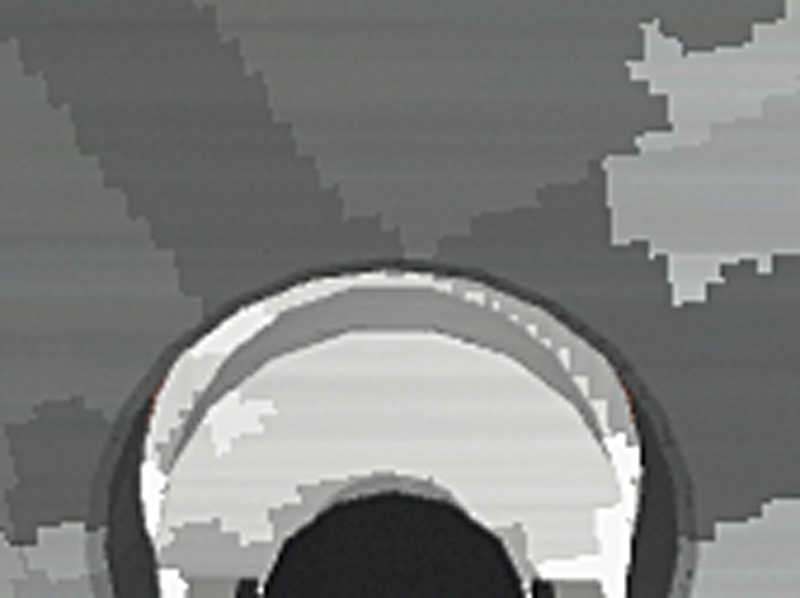

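View pics/s14.png

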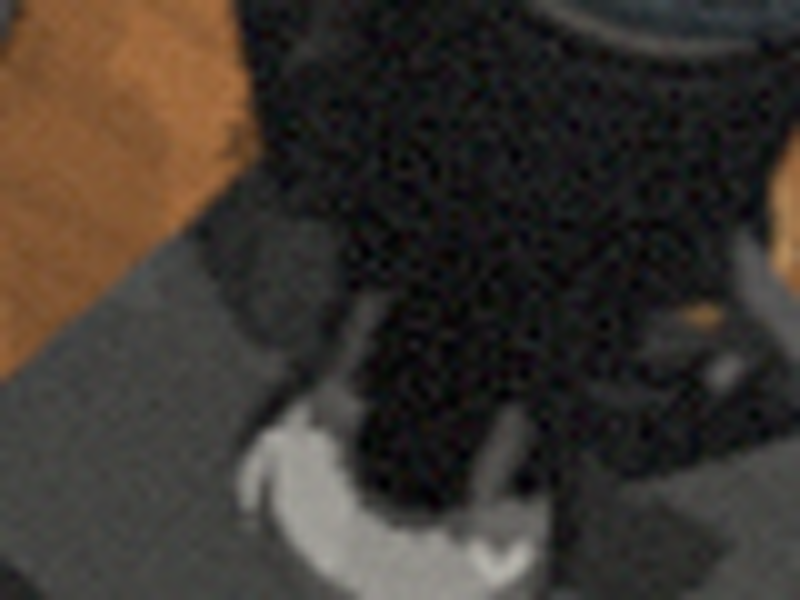

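The force rose 5.4 N over about 1 mm, which is stiffer than the spring (0.67 N/mm), so the plate is on its stop. The tool is vertical within 0.2°. I'll press slightly more and hold.

Call:
play_rows(commands=[{"ax": 0, "ay": 0, "az": 0, "dx": 0, "dy": 0, "dz": 0.003, "claw": 1}, {"ax": 0, "ay": 0, "az": 0, "dx": 0, "dy": 0, "dz": 0.004, "claw": 1}, {"ax": 0, "ay": 0, "az": 0, "dx": 0, "dy": 0, "dz": 0.004, "claw": 1}, {"ax": 0, "ay": 0, "az": 0, "dx": 0, "dy": 0, "dz": 0.004, "claw": 1}, {"ax": 0, "ay": 0, "az": 0, "dx": 0, "dy": 0, "dz": 0.004, "claw": 1}, {"ax": 0, "ay": 0, "az": 0, "dx": 0, "dy": 0, "dz": 0.004, "claw": 1}, {"ax": 0, "ay": 0, "az": 0, "dx": 0, "dy": 0, "dz": 0.004, "claw": 1}, {"ax": 0, "ay": 0, "az": 0, "dx": 0, "dy": 0, "dz": 0.004, "claw": 1}])

```text
time: 17.0
tool_pos: [0.5009, 0.2591, 0.1257]
tcp_rot: [0.081, 0.997, 0.001, 0.002]
contact_force: [-6.0, -3.2, 19.8]
grip_width: 0.0278
```

```bash
python3 st.py;  python3 - <<'E'
from h import *
w=wsnap();save("w15",w,(200,130,170,127)); R,p=rt(get_obs())
# tamper overlay vs expected
E
```

```text
[0.5009 0.2591 0.1257] [-5.98 -3.24 19.81] [-0.655  1.322 -0.103] [ 0.0043  0.0018 -1.    ] 0.027814806866304477
```

View pics/w15.png

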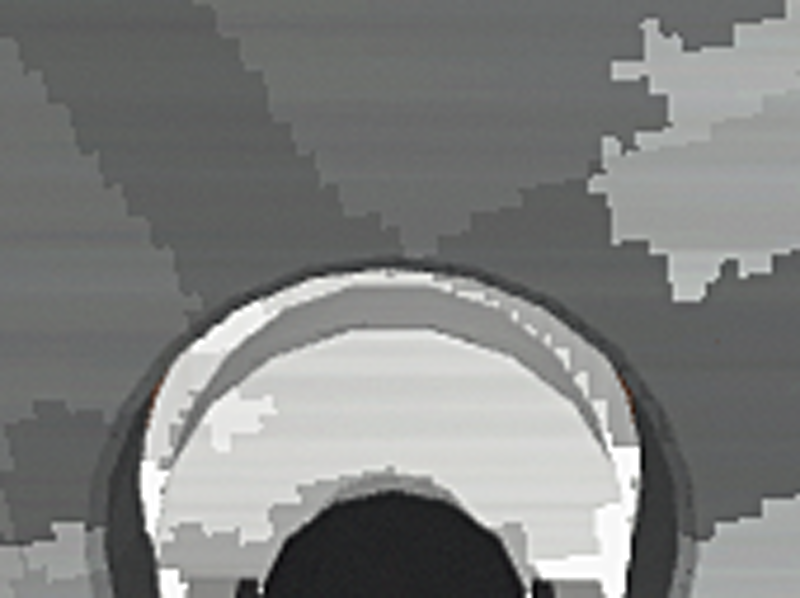

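Hard stop confirmed: about 23 N with no further travel. I'll hold for another second, then lift.

Call:
play_rows(commands=[{"ax": 0, "ay": 0, "az": 0, "dx": 0, "dy": 0, "dz": 0, "claw": 1}, {"ax": 0, "ay": 0, "az": 0, "dx": 0, "dy": 0, "dz": 0, "claw": 1}, {"ax": 0, "ay": 0, "az": 0, "dx": 0, "dy": 0, "dz": 0, "claw": 1}, {"ax": 0, "ay": 0, "az": 0, "dx": 0, "dy": 0, "dz": 0, "claw": 1}, {"ax": 0, "ay": 0, "az": 0, "dx": 0, "dy": 0, "dz": 0, "claw": 1}, {"ax": 0, "ay": 0, "az": 0, "dx": 0, "dy": 0, "dz": 0, "claw": 1}, {"ax": 0, "ay": 0, "az": 0, "dx": 0, "dy": 0, "dz": 0, "claw": 1}, {"ax": 0, "ay": 0, "az": 0, "dx": 0, "dy": 0, "dz": 0, "claw": 1}])

```text
time: 17.72
tool_pos: [0.5009, 0.2591, 0.1257]
tcp_rot: [0.081, 0.997, 0.001, 0.002]
contact_force: [-5.9, -2.8, 19.8]
grip_width: 0.0275
```

Call:
play_rows(commands=[{"ax": 0, "ay": 0, "az": 0, "dx": 0, "dy": 0, "dz": 0, "claw": 1}, {"ax": 0, "ay": 0, "az": 0, "dx": 0, "dy": 0, "dz": 0, "claw": 1}, {"ax": 0, "ay": 0, "az": 0, "dx": 0, "dy": 0, "dz": 0, "claw": 1}, {"ax": 0, "ay": 0, "az": 0, "dx": 0, "dy": 0, "dz": 0, "claw": 1}, {"ax": 0, "ay": 0, "az": 0, "dx": 0, "dy": 0, "dz": 0, "claw": 1}, {"ax": 0, "ay": 0, "az": 0, "dx": 0, "dy": 0, "dz": 0, "claw": 1}])

```text
time: 18.22
tool_pos: [0.5009, 0.2591, 0.1257]
tcp_rot: [0.081, 0.997, 0.001, 0.002]
contact_force: [-6.4, -3.8, 20.2]
grip_width: 0.0277
```

Call:
play_rows(commands=[{"ax": 0, "ay": 0, "az": 0, "dx": 0, "dy": 0, "dz": -0.01, "claw": 1}, {"ax": 0, "ay": 0, "az": 0, "dx": 0, "dy": 0, "dz": -0.025, "claw": 1}, {"ax": 0, "ay": 0, "az": 0, "dx": 0, "dy": 0, "dz": -0.05, "claw": 1}, {"ax": 0, "ay": 0, "az": 0, "dx": 0, "dy": 0, "dz": -0.09, "claw": 1}, {"ax": 0, "ay": 0, "az": 0, "dx": 0, "dy": 0, "dz": -0.15, "claw": 1}, {"ax": 0, "ay": 0, "az": 0, "dx": 0, "dy": 0, "dz": -0.22, "claw": 1}, {"ax": 0, "ay": 0, "az": 0, "dx": 0, "dy": 0, "dz": -0.29, "claw": 1}, {"ax": 0, "ay": 0, "az": 0, "dx": 0, "dy": 0, "dz": -0.36, "claw": 1}])

```text
time: 18.88
tool_pos: [0.4997, 0.2586, 0.3013]
tcp_rot: [0.081, 0.997, -0.001, -0.001]
contact_force: [1.0, 0.5, -2.3]
grip_width: 0.0276
```

```bash
python3 st.py;  python3 - <<'E'
from h import *
w=wsnap();save("w16",w)
go([.629,-.0255,.30],down(-.1+np.pi))
E
```

```text
[0.4997 0.2586 0.3013] [ 1.    0.46 -2.32] [ 0.019 -0.002 -0.   ] [-0.0027 -0.0011 -1.    ] 0.027573990667308392
d [-0.345  -0.5202  0.0202] a [ 0.0061  0.0098 -0.0791] rows>= 7.5
```

View pics/w16.png

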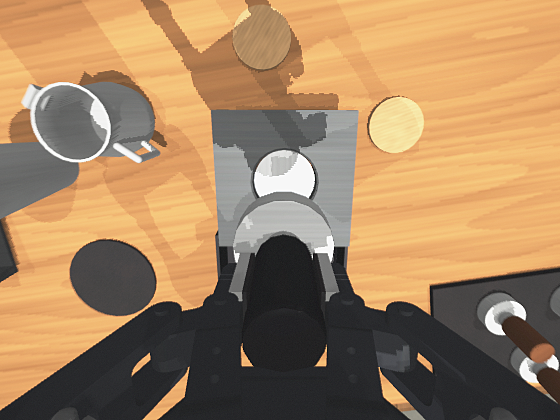

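The plate sprang back up at (284,173) and the tamper is unchanged in the hand. On to the mat.

Call:
play_rows(commands=[{"ax": 0.005, "ay": 0.01, "az": -0.01, "dx": -0.03, "dy": -0.045, "dz": 0, "claw": 1}, {"ax": 0.005, "ay": 0.01, "az": -0.02, "dx": -0.075, "dy": -0.11, "dz": 0, "claw": 1}, {"ax": 0.005, "ay": 0.01, "az": -0.04, "dx": -0.12, "dy": -0.18, "dz": 0, "claw": 1}, {"ax": 0.005, "ay": 0.01, "az": -0.05, "dx": -0.165, "dy": -0.25, "dz": 0, "claw": 1}, {"ax": 0.005, "ay": 0.01, "az": -0.06, "dx": -0.21, "dy": -0.32, "dz": 0, "claw": 1}, {"ax": 0.005, "ay": 0.01, "az": -0.07, "dx": -0.26, "dy": -0.39, "dz": 0, "claw": 1}, {"ax": 0.005, "ay": 0.01, "az": -0.08, "dx": -0.3, "dy": -0.45, "dz": 0.01, "claw": 1}, {"ax": 0.005, "ay": 0.01, "az": -0.08, "dx": -0.335, "dy": -0.505, "dz": 0.02, "claw": 1}])

```text
time: 19.6
tool_pos: [0.6254, -0.0201, 0.2894]
tcp_rot: [0.05, 0.999, -0.002, -0.005]
contact_force: [1.0, 0.9, -3.2]
grip_width: 0.0278
```

Call:
play_rows(commands=[{"ax": 0, "ay": 0, "az": 0, "dx": -0.01, "dy": -0.015, "dz": 0.04, "claw": 1}, {"ax": 0, "ay": 0, "az": 0, "dx": -0.01, "dy": -0.015, "dz": 0.1, "claw": 1}, {"ax": 0, "ay": 0, "az": 0, "dx": -0.01, "dy": -0.015, "dz": 0.16, "claw": 1}, {"ax": 0, "ay": 0, "az": 0, "dx": -0.01, "dy": -0.015, "dz": 0.22, "claw": 1}, {"ax": 0, "ay": 0, "az": 0, "dx": -0.01, "dy": -0.015, "dz": 0.28, "claw": 1}, {"ax": 0, "ay": 0, "az": 0, "dx": -0.01, "dy": -0.015, "dz": 0.32, "claw": 1}, {"ax": 0, "ay": 0, "az": 0, "dx": -0.01, "dy": -0.015, "dz": 0.34, "claw": 1}, {"ax": 0, "ay": 0, "az": 0, "dx": -0.01, "dy": -0.015, "dz": 0.34, "claw": 1}])

```text
time: 20.27
tool_pos: [0.6256, -0.0256, 0.1163]
tcp_rot: [0.05, 0.999, -0.001, -0.008]
contact_force: [-0.5, 0.1, -4.0]
grip_width: 0.0277
```

```bash
python3 st.py;  python3 - <<'E'
from h import *
w=wsnap();save("w17",w);a=snapshot("scene");save("s17",a,(150,160,180,135))
go([.629,-.0255,.0545],down(-.1+np.pi))
E
```

```text
[ 0.6256 -0.0256  0.1163] [-0.47  0.07 -3.98] [-0.005  0.03   0.014] [-0.0161 -0.002  -0.9999] 0.027653592132385243
d [-0.0036  0.0012  0.1338] a [-0.0045 -0.0103  0.0011] rows>= 1.6
```

View pics/w17.png

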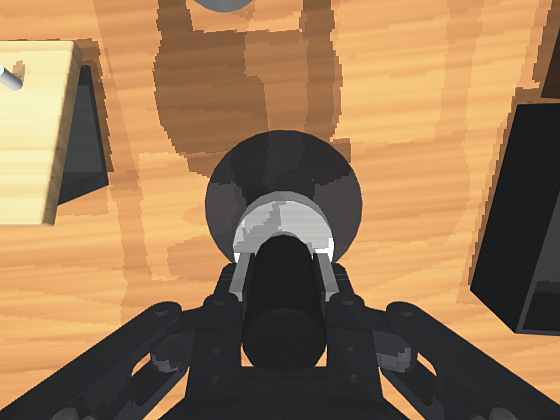

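View pics/s17.png

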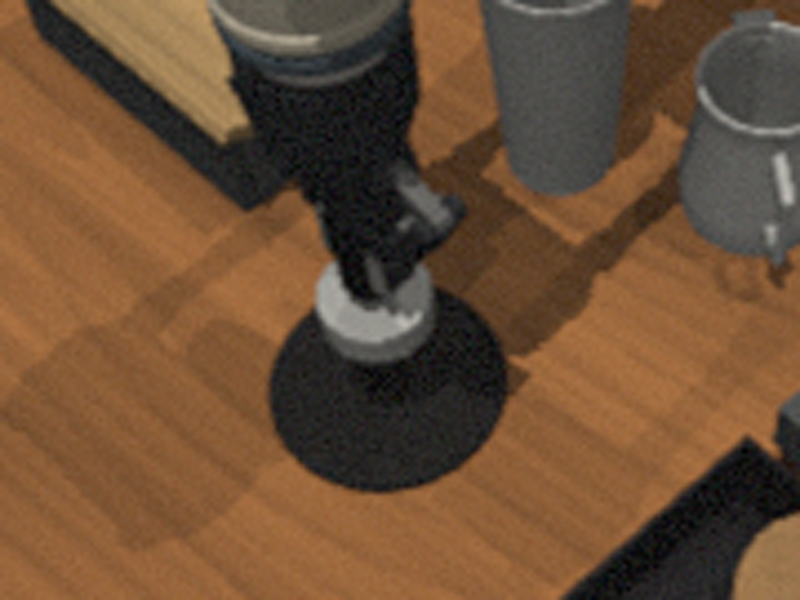

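The tamper is above the mat and near its centre. I'll descend to a few mm above it, then ease into contact.

Call:
play_rows(commands=[{"ax": -0.003, "ay": -0.006, "az": 0, "dx": -0.004, "dy": 0.001, "dz": 0.04, "claw": 1}, {"ax": -0.003, "ay": -0.006, "az": 0, "dx": -0.004, "dy": 0.001, "dz": 0.07, "claw": 1}, {"ax": -0.003, "ay": -0.006, "az": 0, "dx": -0.004, "dy": 0.001, "dz": 0.095, "claw": 1}, {"ax": -0.003, "ay": -0.006, "az": 0, "dx": -0.004, "dy": 0.001, "dz": 0.11, "claw": 1}, {"ax": -0.003, "ay": -0.006, "az": 0, "dx": -0.004, "dy": 0.001, "dz": 0.118, "claw": 1}, {"ax": -0.003, "ay": -0.006, "az": 0, "dx": -0.004, "dy": 0.001, "dz": 0.118, "claw": 1}, {"ax": -0.003, "ay": -0.006, "az": 0, "dx": -0.004, "dy": 0.001, "dz": 0.118, "claw": 1}])

```text
time: 20.95
tool_pos: [0.6296, -0.0256, 0.0629]
tcp_rot: [0.05, 0.999, -0.001, -0.001]
contact_force: [0.7, -0.1, -3.8]
grip_width: 0.0276
```

```bash
python3 st.py;  python3 - <<'E'
from h import *
go([.629,-.0255,.0537],down(-.1+np.pi))
E
```

```text
[ 0.6296 -0.0256  0.0629] [ 0.73 -0.11 -3.77] [ 0.004 -0.01  -0.002] [-2.2e-03 -9.0e-04 -1.0e+00] 0.02761779775811947
d [0.0011 0.0002 0.0184] a [-0.0014 -0.0027  0.0011] rows>= 0.2
```

Call:
play_rows(commands=[{"ax": 0, "ay": 0, "az": 0, "dx": 0, "dy": 0, "dz": 0.005, "claw": 1}, {"ax": 0, "ay": 0, "az": 0, "dx": 0, "dy": 0, "dz": 0.01, "claw": 1}, {"ax": 0, "ay": 0, "az": 0, "dx": 0, "dy": 0, "dz": 0.014, "claw": 1}, {"ax": 0, "ay": 0, "az": 0, "dx": 0, "dy": 0, "dz": 0.017, "claw": 1}, {"ax": 0, "ay": 0, "az": 0, "dx": 0, "dy": 0, "dz": 0.019, "claw": 1}, {"ax": 0, "ay": 0, "az": 0, "dx": 0, "dy": 0, "dz": 0.019, "claw": 1}, {"ax": 0, "ay": 0, "az": 0, "dx": 0, "dy": 0, "dz": 0.019, "claw": 1}])

```text
time: 21.53
tool_pos: [0.6294, -0.0256, 0.0542]
tcp_rot: [0.05, 0.999, -0.001, -0.001]
contact_force: [-3.7, -0.4, 5.2]
grip_width: 0.0278
```

```bash
python3 st.py
```

```text
[ 0.6294 -0.0256  0.0542] [-3.69 -0.39  5.15] [0.16  0.684 0.064] [-0.002 -0.001 -1.   ] 0.02777773893
```

Contact with the mat (about 9 N). Releasing.

Call:
play_rows(commands=[{"ax": 0, "ay": 0, "az": 0, "dx": 0, "dy": 0, "dz": 0, "claw": 0.6}, {"ax": 0, "ay": 0, "az": 0, "dx": 0, "dy": 0, "dz": 0, "claw": 0.5}, {"ax": 0, "ay": 0, "az": 0, "dx": 0, "dy": 0, "dz": 0, "claw": 0.3}, {"ax": 0, "ay": 0, "az": 0, "dx": 0, "dy": 0, "dz": 0, "claw": 0}, {"ax": 0, "ay": 0, "az": 0, "dx": 0, "dy": 0, "dz": 0, "claw": 0}, {"ax": 0, "ay": 0, "az": 0, "dx": 0, "dy": 0, "dz": 0, "claw": 0}, {"ax": 0, "ay": 0, "az": 0, "dx": 0, "dy": 0, "dz": 0, "claw": 0}, {"ax": 0, "ay": 0, "az": 0, "dx": 0, "dy": 0, "dz": 0, "claw": 0}], newtons=40)

```text
time: 22.2
tool_pos: [0.6291, -0.0256, 0.0524]
tcp_rot: [0.05, 0.999, -0.0, -0.002]
contact_force: [0.6, 0.0, 0.2]
grip_width: 0.0855
```

```bash
python3 st.py; python3 - <<'E'
from h import *
w=wsnap();save("w18",w)
E
```

```text
[ 0.6291 -0.0256  0.0524] [0.62 0.02 0.18] [-0.005 -0.087 -0.01 ] [-3.4e-03 -8.0e-04 -1.0e+00] 0.0854737824605781
```

View pics/w18.png

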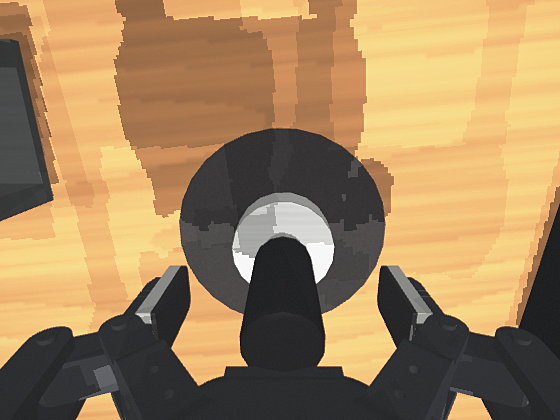

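The tamper stands free at (284,240), centred on the mat, with the fingers clear on both sides. I'll retreat straight up.

Call:
play_rows(commands=[{"ax": 0, "ay": 0, "az": 0, "dx": 0, "dy": 0, "dz": -0.03, "claw": 0}, {"ax": 0, "ay": 0, "az": 0, "dx": 0, "dy": 0, "dz": -0.08, "claw": 0}, {"ax": 0, "ay": 0, "az": 0, "dx": 0, "dy": 0, "dz": -0.14, "claw": 0}, {"ax": 0, "ay": 0, "az": 0, "dx": 0, "dy": 0, "dz": -0.2, "claw": 0}, {"ax": 0, "ay": 0, "az": 0, "dx": 0, "dy": 0, "dz": -0.27, "claw": 0}, {"ax": 0, "ay": 0, "az": 0, "dx": 0, "dy": 0, "dz": -0.34, "claw": 0}, {"ax": 0, "ay": 0, "az": 0, "dx": 0, "dy": 0, "dz": -0.42, "claw": 0}, {"ax": 0, "ay": 0, "az": 0, "dx": 0, "dy": 0, "dz": -0.5, "claw": 0}])

```text
time: 22.92
tool_pos: [0.6295, -0.0253, 0.3039]
tcp_rot: [0.05, 0.999, -0.0, -0.002]
contact_force: [1.0, -0.1, 0.4]
grip_width: 0.0855
```

Call:
play_rows(commands=[{"ax": 0, "ay": 0, "az": 0, "dx": 0.08, "dy": 0, "dz": 0, "claw": 0}, {"ax": 0, "ay": 0, "az": 0, "dx": 0.16, "dy": 0, "dz": 0, "claw": 0}, {"ax": 0, "ay": 0, "az": 0, "dx": 0.24, "dy": 0, "dz": 0, "claw": 0}, {"ax": 0, "ay": 0, "az": 0, "dx": 0.3, "dy": 0, "dz": 0, "claw": 0}, {"ax": 0, "ay": 0, "az": 0, "dx": 0.3, "dy": 0, "dz": 0, "claw": 0}, {"ax": 0, "ay": 0, "az": 0, "dx": 0.3, "dy": 0, "dz": 0, "claw": 0}, {"ax": 0, "ay": 0, "az": 0, "dx": 0.3, "dy": 0, "dz": 0, "claw": 0}])

```text
time: 23.5
tool_pos: [0.481, -0.0106, 0.3032]
tcp_rot: [0.05, 0.999, -0.0, -0.001]
contact_force: [0.6, 0.4, -0.2]
grip_width: 0.0854
```

```bash
python3 st.py; python3 - <<'E'
from h import *
a=snapshot("scene");b=snapshot("top");save("s19",a);save("t19",b)
for n in ["disc_center","plate","tamper_center","ball_tamper_center","mat_top","pitcher_center","shaker_center"]:
    for k,p in(("scene",a),("top",b)):
        print(n,k,[(np.round(d["location"],4).tolist(),round(d["score"],2)) for d in mark_of(n,p)[:3]])
E
```

```text
[ 0.481  -0.0106  0.3032] [ 0.6   0.36 -0.24] [-0.007 -0.01  -0.029] [-2.2e-03 -9.0e-04 -1.0e+00] 0.08538712262208004
disc_center scene [([0.3413, 0.2534, 0.0054], 0.95), ([0.6104, 0.2405, 0.0429], 0.81), ([0.4658, 0.4091, 0.003], 0.65)]
disc_center top [([0.3344, 0.2601, 0.004], 0.88), ([0.6078, 0.239, 0.0465], 0.62), ([0.4718, 0.4095, 0.008], 0.56)]
plate scene [([0.5005, 0.2578, 0.0925], 0.63), ([0.6296, -0.029, 0.0569], 0.34)]
plate top [([0.5009, 0.2593, 0.0922], 0.87), ([0.5098, -0.3233, 0.0988], 0.68)]
tamper_center scene [([0.6312, -0.0264, 0.054], 0.81), ([0.5365, -0.2602, 0.0012], 0.58)]
tamper_center top [([0.6276, -0.0258, 0.0582], 0.97)]
ball_tamper_center scene [([0.508, -0.3167, 0.0904], 0.86), ([0.5037, 0.2572, 0.0942], 0.66)]
ball_tamper_center top [([0.5096, -0.3248, 0.0987], 0.73)]
mat_top scene [([0.6278, -0.0282, 0.0059], 0.65)]
mat_top top [([0.6294, -0.028, 0.0048], 0.61)]
pitcher_center scene [([0.407, 0.0555, 0.051], 0.62)]
pitcher_center top [([0.4038, 0.0628, 0.0547], 0.91)]
shaker_center scene [([0.447, -0.0527, 0.087], 0.73)]
shaker_center top []
```

View pics/s19.png

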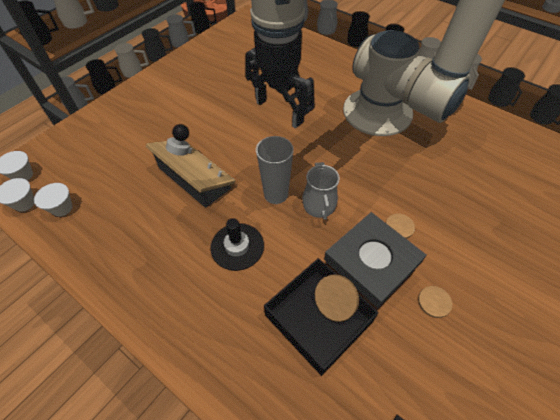

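View pics/t19.png

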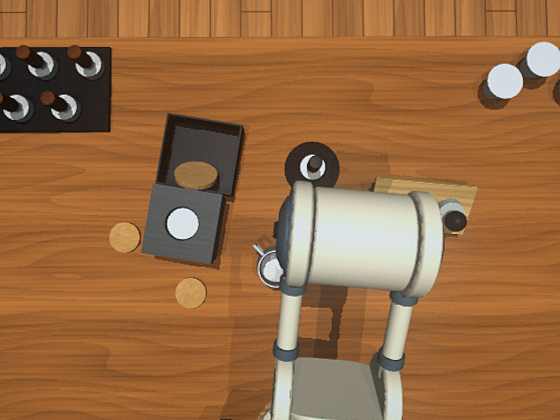

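The tamper stands on the mat (scene (235,240)), the disc leans in the bin (337,298), and the plate is up (375,254). The ball tamper, shaker and pitcher show in the same pixels as at the start.

```bash
python3 -c "
from workcell import *
print(hand_in())"
```

```text
the job is handed in; nothing more can be done
None
```

I finished the whole sequence and handed it in at about 24 s of the 72 s allowed; no verdict came back.

- **Disc:** I pushed the 96 mm disc off the far edge and it dropped into the bin. It leans against the station-side wall there rather than lying flat. Its centre is about 43–46 mm high, below the 60 mm limit, and inside the bin's outline.
- **Press:** I took the straight-handled tamper from the rest and pressed the plate to its stop. The downward force settled at about 23 N with no further travel, and I held it there for about 2 s. The tool stayed within about 0.3° of vertical. I didn't measure the plate's tilt directly; I inferred it from the tool and from the tamper not having shifted in the grip.
- **Placing:** the tamper stands on the mat with its axis within about 4 mm of the mat's centre and its midpoint at 54–58 mm. The gripper was clear, about 0.15 m away and well above it. I checked that it stands upright only by eye in the pictures.
- **Bystanders:** the ball tamper, pitcher and shaker were located within about 6 mm of their starting marks, roughly the detector's noise. In the last top view the arm hid the shaker, so only the scene camera confirms it.
- **Disagreement:** the wrist and scene cameras differed by about 3 mm on where the tamper sat in the hand. I used a value in between. In the well it sat about 2–3 mm towards the robot, inside the 6 mm clearance.

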